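# Close the casting mould and pin its hinge

## Robot

A 7-joint arm with a two-finger parallel gripper is mounted at the origin on a cart in front of the work surface, level with it; the furniture and walls round the work are solid. World frame = base frame: x ahead of the robot, y to its left, z up, the work surface at z = 0. Lengths are in m, angles in rad, forces in N, time in s.
With the tool pointing down it reaches from about 0.425 to 0.975 m from the base axis. Payload 16.7 kg.
Tool frame: the origin (TCP) lies midway between the tips of the shut fingers; the grasp point (between the pads) lies 19 mm behind it; z points along the fingers, y is the direction in which the jaws open and shut (so a half turn about z gives the same grasp; the last joint's range is limited). The gripper opens to 85 mm and grips with 20 to 120 N. Pads are 22 mm wide; open, the fingers measure 114 mm over their backs; the gripper's body (76 mm by 85 mm) begins 54 mm behind the grasp point. The pads swing forward as they close: fully open they stand 13 mm farther back than shut.
Start: joints at [1.075, 0.426, 0.074, 1.606, -0.034, 1.111, -0.067], TCP at [0.229, -0.635, 0.231] pointing down, gripper open.
Joint ranges: [-2.85, 2.85], [-0.5, 2.14], [-1.23, 1.37], [0.21, 2.46], [-1.02, 4.16], [0.16, 2.05], [-2.73, 2.73]. Speed limits (rad/s): [1.89, 1.89, 2.39, 2.39, 3.01, 3.01, 3.01].

## Interface

Orientations are given as a unit quaternion [x, y, z, w].
In Python, from plant import bot gives the robot as it stands.
- The arm moves only by the tool arm_command, never from a script. Its argument "targets" is a list of rows, each a list of 7 numbers: the shift along the tool's x, y, z in cm, then the turn, a rotation vector about the tool's x, y, z in rad, then the closure, from 0 (fully open) to 1 (shut). In form: [[x, y, z, wx, wy, wz, jaw], ...]. A call has 1 to 12 rows; each row shifts and turns the pose as measured when the row begins, along the tool's axes as they then stand; what a row does not reach is not made up. A row lasts 1/10 s, in which the tool goes at most 50 mm and 8.59 degrees, less where a joint would pass 70% of its speed; a pose out of reach is approached as far as the arm can. A call is refused whole if a number of a shift passes 5 or a number of a turn 0.15, either way. A call with a gripper value outside its range is refused whole. The fingers move at their own pace and stop on an object; "grip_force" is the grip in N (left out, the last holds). Time passes only in rows, so rows that do not move let the fingers close. It gives the time, the measured TCP pose, the force and the opening at its end, in the units of the state.
- bot.observe(): the state, without advancing time (a new reading comes with each control period).
- bot.grab_frame(name): name is "side" or "top" or "wrist"; returns a dict with "frame" (384x512x3 uint8, blue, green, red), "depth" (384x512 float32, m along the optical axis (not along the pixel's ray), 0 where there is no reading), "fov_y" (degrees; the focal length in pixels is half the picture's height over the tangent of half this angle, whatever the lens; pixels are square), "cx", "cy" (the principal point, pixels), "eye" and "attitude" of the camera in the world. Camera axes: x right, y up, looking along -z (the intrinsics and any distortion apply to the point x, -y, -z); pixel columns grow to the right and rows downward; lengths in m; the calibration is good to about 2 mm. The wrist camera is an equidistant fisheye: a pixel r from the principal point sees the ray r / f radians off the axis. A picture is of the moment at which its call begins.
- bot.finish_job(): hands the job in, once; it reports no verdict.
The state is a dict: "time_s": time; "qpos": joint angles; "dq": joint speeds; "effort": joint torques, N m; "eef_pos": TCP position; "orientation": TCP orientation; "ft_force": force on the tool from outside, world axes, zero at the start; "moment": the same for the moment, N m; "width": finger opening in m.
Only numpy, scipy, OpenCV 4.12 (cv2) and the standard library are available. Lean on these libraries where they do the work, as an engineer would, in place of code of your own. Each camera call takes 0.05 s, during which the arm holds its last target. There are 200 camera calls.

## Task

Set the loose upper half of the metal casting mould on the lower half so that its hinge knuckle drops between the lower half's two knuckles, and then take the hinge pin out of its holder and push it through all three knuckles until its square handle is up against the end knuckle. The pin may go in from whichever end of the hinge has room. Leave the candle, the ribbon spool, the clay pot and the foam brick where they stand.

Things in the scene. Friction and masses are not known exactly. Their poses are not given: they have to be found in the camera images.
- mould_base: Lower half of a two-part casting mould, fixed: open aluminium box 76 (x) by 80 (y) mm, rim 46 mm above the table, walls 10 mm, cavity 56 (x) by 60 (y) mm, on a plywood board that sticks out 14 mm on its +x side. Origin on the table under the box's centre, z up. On its -x side two hinge knuckles (tubes along y), at y = -40 to -16 and +16 to +40 mm.
- hinge_mid (a point): Middle of the lower half's hinge axis, at (-53, 0, 46) mm from mould_base's origin; axes as mould_base, hinge axis along y. All knuckles are tubes 24 mm outside and 14.8 mm inside diameter. The pin can go in from the -y end or the +y end.
- mould_top: Loose upper half, 0.3 to 0.54 kg: aluminium slab 76 (x) by 80 (y) by 22 mm, wooden grip rib on top (16 across x, 60 along y, 34 high; its top 56 mm above the origin). Origin: centre of the slab's underside, z up. Below it a spigot 14 mm deep, tapering from 53 by 57 to 45 by 49 mm, which drops into the cavity (1.5 mm play a side at the top). It starts standing on the spigot, origin 14 mm above the table.
- top_knuckle (a point): Centre of the upper half's one knuckle (26 mm long, along y), at (-53, 0, 0) mm in mould_top. Coincides with hinge_mid when seated: mould_top's origin is then 46 mm above mould_base's, with the same yaw.
- pin: Loose steel hinge pin, 0.07 to 0.14 kg: round shaft 12 mm thick, 85 mm long, its last 16 mm tapering to a 5 mm point, and a square handle 20 x 20 x 45 mm. Origin on the axis at the shoulder between them; x runs to the point, the handle lies at x = -45 to 0. Balances just inside the handle; laid down it lies level on the handle, axis 10 mm above the surface.
- pin_mid (a point): Point on the pin's axis 40 mm ahead of the shoulder; coincides with hinge_mid when the pin is fully home from either end.
- pin_point (a point): Tip of the pin, 85 mm ahead of the shoulder. At the start the handle and 30 mm of the shaft are inside pin_holder's sleeve, axis 34 mm above the table, and 55 mm of the point end stick out: the pin can be drawn out by that end only, then put down and taken again by the handle.
- pin_holder: Fixed wooden sleeve, 85 long, 42 wide, 58 mm high, origin on the table under the centre of its mouth; x points out of the mouth and the sleeve lies at x = -85 to 0. Channel 26 wide and 26 high, floor 24 mm above the table, roofed and closed at the back.
- candle: Plain candle, 61 mm in diameter, 131 mm tall, loose; stands on the line of the hinge, about 115 mm from the mould's middle, at one end or the other, and blocks that end. Origin under its centre. To be left alone.
- ribbon_gold: Low ribbon spool lying flat, 65 mm in diameter, 16 mm high, loose; lies at the other end of the hinge line, low enough to pass over. Origin under its centre. To be left alone.
- clay_pot_b: Small clay pot, 75 mm in diameter, 70 mm high, loose, origin under its centre. To be left alone.
- foam_brick_b: Green foam brick, 68 x 130 x 66 mm, loose, very light, origin under its centre. To be left alone.
Things that resemble listed ones, but are neither listed nor needed, are in the scene too. Leave any purple look-alike of the mould_top alone. Leave any blue look-alike of the mould_base alone.

How it is judged:
By the outcome, as a careful person would: the job done as asked, in the order asked, and still so for the second after the job is handed in, with the robot touching nothing.
It also fails if it takes over 72 s, if anything falls off the work surface, if the arm or the gripper's body presses on something with over 40 N, if the wrist force passes 120 N, or if a joint passes its speed limit or range.

## Working session

There is one attempt and no reset: what is moved stays moved. The work goes in short steps, Python scripts to look and compute and a tool call to move; the robot and the scene stay as the last step left them, time stands still between calls to the robot, and variables do not carry over. Pictures are saved under pics/ and viewed, about 8 in all and at most 12, crops included, and the job is handed in when it is done.

Besides the shell and the picture viewer there is one more tool, called after "Request:" as name([rows], argument=value, ...), one row to a line, values as JSON. arm_command: Moves the arm, as the interface text tells. Its arguments: {"type":"object","properties":{"targets":{"type":"array","items":{"type":"array","items":{"type":"number"}}},"grip_force":{"type":"number"}},"required":["targets"]}

```bash
ls; mkdir -p pics; cat > h.py <<'E'
import numpy as np, cv2
from scipy.spatial.transform import Rotation as R
from plant import bot
def grab(n):
    f=bot.grab_frame(n); np.savez('last_'+n+'.npz',**f); return f
def load(n): return dict(np.load('last_'+n+'.npz'))
def att(f):
    a=np.array(f['attitude']); return a if a.shape==(3,3) else R.from_quat(a).as_matrix()
def rays(f,uv,fish=False):
    uv=np.atleast_2d(uv).astype(float); F=192/np.tan(np.radians(float(f['fov_y']))/2)
    x=(uv[:,0]-f['cx'])/F; y=(uv[:,1]-f['cy'])/F
    if fish:
        r=np.hypot(x,y)+1e-12; s=np.sin(r)/r; d=np.c_[x*s,-y*s,-np.cos(r)]
    else: d=np.c_[x,-y,-np.ones(len(x))]
    return d@att(f).T
def onplane(f,uv,z,fish=False):
    d=rays(f,uv,fish); e=np.array(f['eye']); return e+d*((z-e[2])/d[:,2])[:,None]
def cloud(f,fish=False):
    v,u=np.mgrid[0:384,0:512]; uv=np.c_[u.ravel(),v.ravel()]
    d=rays(f,uv,fish)
    ax=-att(f)[:,2]; d=d/(d@ax)[:,None]
    return (np.array(f['eye'])+d*f['depth'].ravel()[:,None]).reshape(384,512,3)
E
python3 - <<'E'
from h import *
s=bot.observe(); print({k:np.round(v,3).tolist() for k,v in s.items()})
ims=[]
for n in('side','top'):
    f=grab(n); ims.append(f['frame']); print(n,f['fov_y'],f['cx'],f['cy'],np.round(f['eye'],3),np.round(f['attitude'],3),[k for k in f])
cv2.imwrite('pics/side.png',cv2.resize(ims[0],(800,600),interpolation=cv2.INTER_CUBIC)); cv2.imwrite('pics/top.png',cv2.resize(ims[1],(800,600),interpolation=cv2.INTER_CUBIC))
E
```

```text
pics
{'time_s': 0.0, 'qpos': [1.075, 0.427, 0.074, 1.607, -0.034, 1.111, -0.067], 'dq': [0.001, -0.001, 0.001, 0.0, -0.001, 0.002, -0.001], 'effort': [-0.002, -94.983, 3.759, -46.351, 0.019, 0.01, 0.0], 'eef_pos': [0.229, -0.635, 0.231], 'orientation': [0.985, 0.172, -0.0, -0.001], 'ft_force': [0.068, -0.43, -0.052], 'moment': [0.033, 0.064, -0.014], 'width': 0.085}
side 47.73177116593985 254.58987601381494 188.6494651131653 [0.234 1.15  0.672] [-0.061  0.533  0.837 -0.109] ['frame', 'depth', 'fov_y', 'cx', 'cy', 'eye', 'attitude']
top 53.205402963992086 263.67278725627574 194.8015876700894 [ 0.357 -0.086  1.542] [-0.041  0.039  0.714 -0.698] ['frame', 'depth', 'fov_y', 'cx', 'cy', 'eye', 'attitude']
```

View pics/top.png

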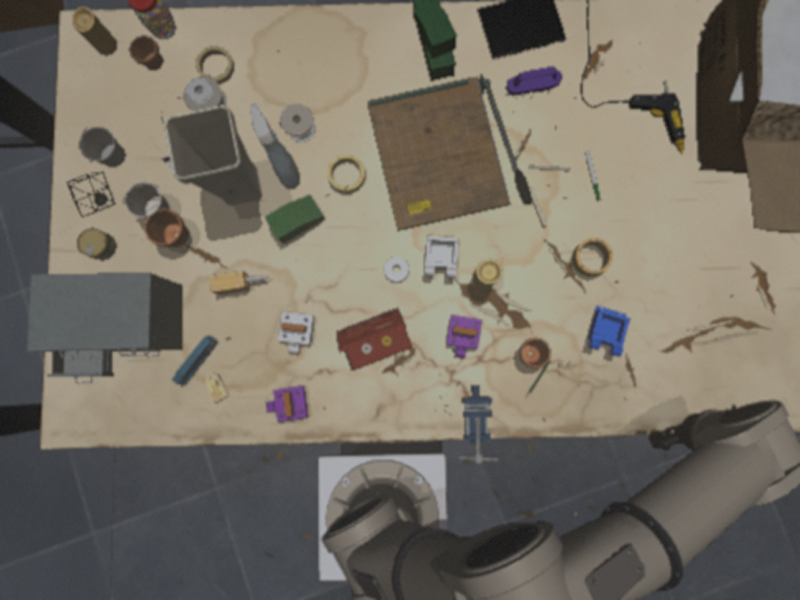

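View pics/side.png

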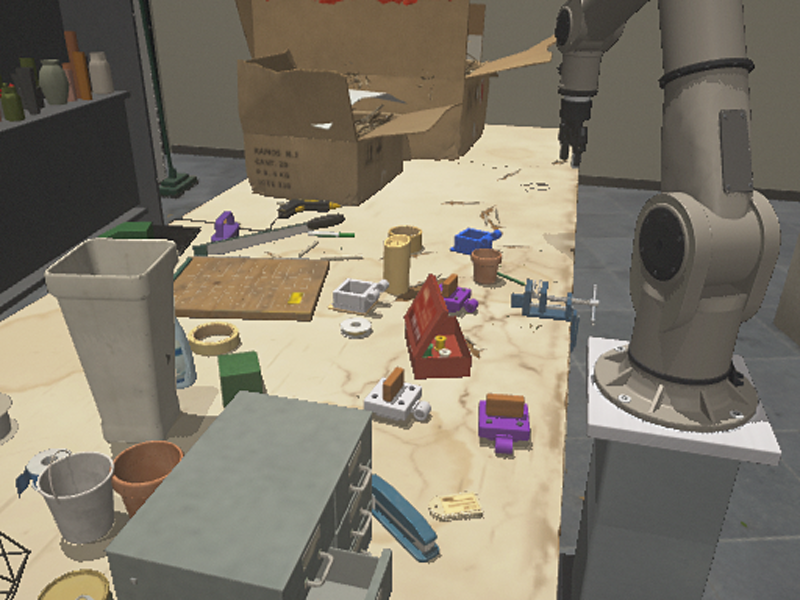

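```bash
python3 - <<'E'
from h import *
f=load('top'); P=cloud(f); s=512/800
pts=dict(base=(441,256),base_knL=(431,275),base_knR=(455,276),top=(295,330),topkn=(293,348),holder=(230,282),pintip=(266,280),pinroot=(247,281),candle=(487,272),spool=(397,268),pot=(533,353),brick=(295,218),toolbox=(375,338),purple1=(463,334),tabletest=(330,270))
for k,(u,v) in pts.items():
    z=P[int(v*s),int(u*s)]; print(k,np.round(z,3))
g=load('side'); A=cv2.resize(f['frame'][150:250,120:340],None,fx=3.6,fy=3.6,interpolation=cv2.INTER_CUBIC)
cv2.imwrite('pics/crop1.png',A)
E
```

```text
base [ 0.658 -0.161  0.011]
base_knL [ 0.607 -0.132  0.001]
base_knR [ 0.597 -0.193  0.054]
top [0.469 0.213 0.047]
topkn [0.427 0.222 0.023]
holder [0.593 0.371 0.061]
pintip [ 0.606  0.297 -0.007]
pinroot [0.6   0.334 0.038]
candle [ 0.593 -0.264  0.114]
spool [ 0.63  -0.047  0.001]
pot [ 0.402 -0.391  0.004]
brick [0.752 0.209 0.066]
toolbox [0.44  0.005 0.132]
purple1 [ 0.45  -0.207  0.067]
tabletest [ 0.63   0.129 -0.003]
```

View pics/crop1.png

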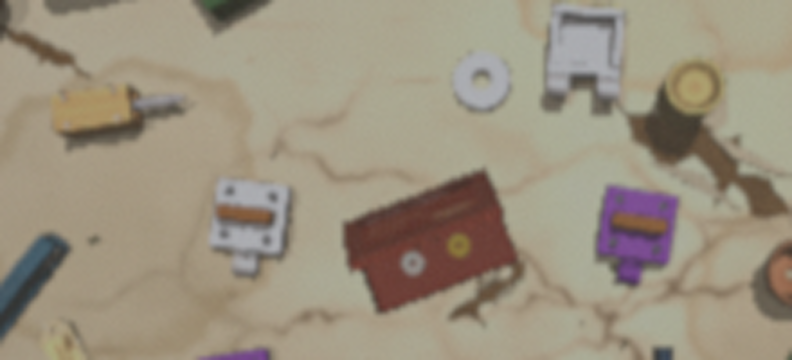

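```bash
cat >> h.py <<'E'
def plan(wps,step=0.045,turn=0.145,start=None,jaw=0.0):
    """wps: (x,y,z,yaw of tool x in deg); tool down. prints rows"""
    s=bot.observe(); p=np.array(s['eef_pos']); Rm=R.from_quat(s['orientation'])
    rows=[]
    for w in wps:
        t=np.array(w[:3]); c,q=np.cos(np.radians(w[3])),np.sin(np.radians(w[3]))
        Rt=R.from_matrix(np.array([[c,q,0],[q,-c,0],[0,0,-1.]]))
        rv=(Rm.inv()*Rt).as_rotvec(); d=t-p
        n=max(1,int(np.ceil(max(np.linalg.norm(d)/step,np.linalg.norm(rv)/turn))))
        for i in range(n):
            sh=Rm.inv().apply(d/n)*100; rows.append([round(float(x),2) for x in sh]+[round(float(x),3) for x in rv/n]+[jaw]); Rm=Rm*R.from_rotvec(rv/n)
        p=t; Rm=Rt
    print(np.round(s['eef_pos'],4),np.round(R.from_quat(s['orientation']).as_matrix()[:,[0,2]].T,3).tolist(),'w',round(s['width'],4),'F',np.round(s['ft_force'],1),'t',s['time_s'])
    print(len(rows)); [print(r) for r in rows]
E
python3 - <<'E'
from h import *
plan([(0.55,-0.17,0.30,50),(0.57,-0.17,0.3,90)])
E
```

```text
[ 0.2286 -0.6347  0.2307] [[0.941, 0.339, -0.0], [-0.0, 0.001, -1.0]] w 0.0856 F [-0.5  0.4  0.4] t 0.1
18
[3.54, -2.53, -0.53, -0.0, -0.0, -0.041, 0.0]
[3.64, -2.38, -0.53, -0.0, -0.0, -0.041, 0.0]
[3.73, -2.23, -0.53, -0.0, -0.0, -0.041, 0.0]
[3.82, -2.08, -0.53, -0.0, -0.0, -0.041, 0.0]
[3.9, -1.92, -0.53, -0.0, -0.0, -0.041, 0.0]
[3.97, -1.76, -0.53, -0.0, -0.0, -0.041, 0.0]
[4.04, -1.6, -0.53, -0.0, -0.0, -0.041, 0.0]
[4.1, -1.43, -0.53, -0.0, -0.0, -0.041, 0.0]
[4.16, -1.27, -0.53, -0.0, -0.0, -0.041, 0.0]
[4.21, -1.1, -0.53, -0.0, -0.0, -0.041, 0.0]
[4.25, -0.93, -0.53, -0.0, -0.0, -0.041, 0.0]
[4.28, -0.75, -0.53, -0.0, -0.0, -0.041, 0.0]
[4.31, -0.58, -0.53, -0.0, -0.0, -0.041, 0.0]
[0.26, 0.31, 0.0, 0.0, 0.0, -0.14, 0.0]
[0.21, 0.34, 0.0, 0.0, 0.0, -0.14, 0.0]
[0.16, 0.37, 0.0, 0.0, 0.0, -0.14, 0.0]
[0.11, 0.38, 0.0, 0.0, 0.0, -0.14, 0.0]
[0.06, 0.4, 0.0, 0.0, 0.0, -0.14, 0.0]
```

Request:
arm_command([
  [3.5,-2.5,-0.5,0,0,-0.08,0],
  [3.6,-2.4,-0.5,0,0,-0.08,0],
  [3.7,-2.2,-0.5,0,0,-0.08,0],
  [3.9,-2.0,-0.5,0,0,-0.08,0],
  [4.0,-1.6,-0.5,0,0,-0.08,0],
  [4.1,-1.3,-0.5,0,0,-0.08,0],
  [4.2,-1.0,-0.5,0,0,-0.08,0],
  [4.3,-0.7,-0.5,0,0,-0.08,0],
  [4.3,-0.3,-0.5,0,0,-0.08,0],
  [4.4,0,-0.5,0,0,-0.08,0],
])

```text
time_s: 1.1
eef_pos: [0.4445, -0.2483, 0.2782]
orientation: [0.835, 0.551, -0.002, -0.003]
ft_force: [0.8, -0.4, -0.1]
width: 0.0852
```

```bash
python3 - <<'E'
from h import *
plan([(0.57,-0.17,0.3,90)])
E
```

```text
[ 0.4445 -0.2483  0.2782] [[0.393, 0.919, -0.0], [-0.007, 0.003, -1.0]] w 0.0852 F [ 0.8 -0.4 -0.1] t 1.1
4
[3.03, 2.11, -0.56, -0.002, -0.0, -0.101, 0.0]
[2.8, 2.41, -0.56, -0.002, -0.0, -0.101, 0.0]
[2.55, 2.68, -0.55, -0.002, -0.0, -0.101, 0.0]
[2.26, 2.92, -0.55, -0.002, -0.0, -0.101, 0.0]
```

Request:
arm_command([
  [3.0,2.2,-0.6,0,0,-0.1,0],
  [2.8,2.5,-0.6,0,0,-0.1,0],
  [2.5,2.8,-0.6,0,0,-0.1,0],
  [2.2,3.0,-0.6,0,0,-0.1,0],
  [0,0,0,0,0,0,0],
])

```text
time_s: 1.6
eef_pos: [0.5789, -0.1609, 0.3028]
orientation: [0.699, 0.715, -0.001, -0.004]
ft_force: [-0.6, -0.9, 0.3]
width: 0.0854
```

```bash
python3 - <<'E'
from h import *
s=bot.observe();print(s['eef_pos'],s['qpos'])
f=grab('wrist'); print(f['fov_y'],f['cx'],f['cy'],f['eye'],f['attitude'])
cv2.imwrite('pics/w1.png',cv2.resize(f['frame'],(800,600),interpolation=cv2.INTER_CUBIC))
P=cloud(f,True); print(np.nanpercentile(P[...,2],[2,10,50,90]))
E
```

```text
[ 0.57886542 -0.16089024  0.30284173] [ 0.49435922  0.28165633 -0.40604376  1.66552068  0.11306523  1.22490881
  0.08664254]
65.70646984690485 254.3327449754795 194.37753991081038 [ 0.57775269 -0.07640013  0.44558353] [-0.16402506  0.00132452  0.01190234  0.98638347]
[-7.22685501e-01 -1.95491118e-03  6.08190249e-04  3.73579277e-01]
```

View pics/w1.png

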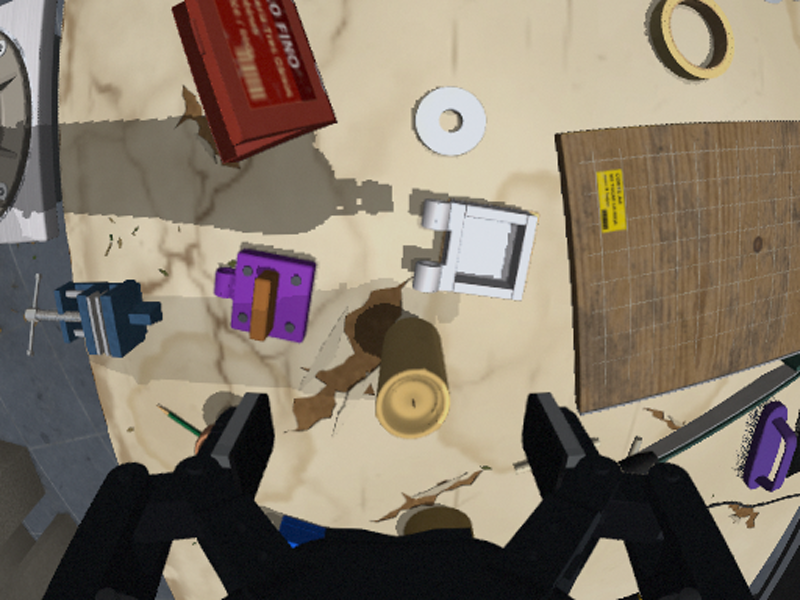

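```bash
python3 - <<'E'
from h import *
f=load('wrist'); P=cloud(f,True); hsv=cv2.cvtColor(f['frame'],cv2.COLOR_BGR2HSV)
s=.64; u0,u1,v0,v1=[int(x*s) for x in(400,550,185,312)]
Q=P[v0:v1,u0:u1].reshape(-1,3); H=hsv[v0:v1,u0:u1].reshape(-1,3)
print(np.histogram(Q[:,2],bins=np.arange(-.006,.07,.004)))
m=(Q[:,2]>.042)&(Q[:,2]<.0495)
rim=Q[m]; print(len(rim),np.median(rim[:,2]))
# rim: refine x> knuckle side
mk=(Q[:,2]>.0535); print('knuckle top',mk.sum(),Q[mk].mean(0)); K=Q[mk]
for sg in(1,-1):
    k=K[(K[:,1]-K[:,1].mean())*sg>0]; print('kn',k.mean(0),k.min(0),k.max(0))
r2=rim[rim[:,0]>K[:,0].mean()+0.016]
for q in(0,):
    rc=cv2.minAreaRect((r2[:,:2]*1000).astype(np.float32)); print(rc, cv2.boxPoints(rc))
# spool, candle
for nm,(u,v) in dict(spool=(450,100),candle=(412,385),table=(560,330)).items(): print(nm,P[int(v*s),int(u*s)])
E
```

```text
(array([ 108, 3694,   85,   33,   50, 1260,   75,   62,   74,   78,   81,
        118,  985,  503,  131,  365,   45,    0,    0]), array([-0.006, -0.002,  0.002,  0.006,  0.01 ,  0.014,  0.018,  0.022,
        0.026,  0.03 ,  0.034,  0.038,  0.042,  0.046,  0.05 ,  0.054,
        0.058,  0.062,  0.066,  0.07 ]))
1481 0.04561428487772545
knuckle top 463 [ 0.60452735 -0.15234548  0.08071479]
kn [ 0.60554916 -0.12326377  0.10243279] [ 0.57775269 -0.14120316  0.05352291] [ 0.61854396 -0.07640013  0.44558353]
kn [ 0.60337898 -0.18502904  0.05630694] [ 0.59378316 -0.197953    0.05350089] [ 0.61378186 -0.17317206  0.0586459 ]
((657.2755126953125, -163.1215362548828), (81.07813262939453, 80.74263000488281), 84.07192993164062) [[ 612.9332   -199.27428 ]
 [ 693.244    -207.61336 ]
 [ 701.6178   -126.968796]
 [ 621.307    -118.629715]]
spool [ 0.62141874 -0.02756485  0.01563589]
candle [ 0.59075138 -0.25830571  0.114576  ]
table [ 0.75409823 -0.25462885 -0.00172851]
```

```bash
cat > base.py <<'E'
from h import *
def basefit(f,yaw0=-5.9,box=(0.55,0.74,-0.24,-0.09)):
    P=cloud(f,True); d=f['depth']>0
    Q=P[d&(P[...,0]>box[0])&(P[...,0]<box[1])&(P[...,1]>box[2])&(P[...,1]<box[3])]
    def rot(Q,a): c,s=np.cos(a),np.sin(a); return np.c_[Q[:,0]*c+Q[:,1]*s,-Q[:,0]*s+Q[:,1]*c,Q[:,2]]
    rim=Q[(Q[:,2]>.0435)&(Q[:,2]<.0485)]; kn=Q[(Q[:,2]>.0545)&(Q[:,2]<.062)]
    best=None
    for a in np.radians(np.arange(yaw0-4,yaw0+4,.1)):
        # sharpness: entropy of edge projections
        r=rot(rim,a); h=np.histogram(r[:,0],bins=np.arange(-1,1,.001))[0]**2; g=np.histogram(r[:,1],bins=np.arange(-1,1,.001))[0]**2
        sc=h.sum()+g.sum()
        if best is None or sc>best[0]: best=(sc,a)
    a=best[1]; r=rot(rim,a); k=rot(kn,a)
    hx=np.histogram(r[:,0],bins=np.arange(r[:,0].min(),r[:,0].max()+.002,.002)); hy=np.histogram(r[:,1],bins=np.arange(r[:,1].min(),r[:,1].max()+.002,.002))
    ylo,yhi=np.percentile(r[:,1],[.7,99.3]); xhi=np.percentile(r[:,0],99.5)
    kx=(np.percentile(k[:,0],2)+np.percentile(k[:,0],98))/2; ky=np.percentile(k[:,1],[1,99])
    print('yaw',np.degrees(a),'y',ylo,yhi,yhi-ylo,'xhi',xhi,'kx',kx,'ky',ky,ky[1]-ky[0],'xhi-kx (91)',xhi-kx,'ktop',np.percentile(k[:,2],95),'rim',np.median(rim[:,2]))
    gap=np.sort(k[:,1]); i=np.argmax(np.diff(gap)); print('gap',gap[i],gap[i+1])
    c,s=np.cos(a),np.sin(a); U=lambda x,y:np.array([x*c-y*s,x*s+y*c])
    print('hinge mid from knuckle',U(kx,ky.mean()),' from rim',U(xhi-.091,(ylo+yhi)/2),'gapmid',(gap[i]+gap[i+1])/2)
    return a
E
python3 - <<'E'
from base import *
f=load('wrist'); basefit(f)
E
python3 - <<'E'
from h import *
plan([(0.55,0.05,0.30,90),(0.47,0.17,0.26,90)])
E
```

```text
yaw -6.000000000000014 y -0.13316205019940525 -0.053637995957231656 0.0795240542421736 xhi 0.7102236159968353 kx 0.6197896498141217 ky [-0.1325174  -0.05406574] 0.07845166320787621 xhi-kx (91) 0.0904339661827136 ktop 0.05830910015596345 rim 0.04562709466602766
gap -0.10964849394693583 -0.07683519846450117
hinge mid from knuckle [ 0.60664275 -0.15756617]  from rim [ 0.60606848 -0.15761486] gapmid -0.0932418462057185
[ 0.5771 -0.1626  0.3023] [[-0.019, 1.0, 0.004], [-0.008, 0.004, -1.0]] w 0.0854 F [-0.1 -0.7 -0.3] t 1.65
9
[4.26, -0.46, 0.07, -0.002, -0.001, 0.004, 0.0]
[4.26, -0.48, 0.06, -0.002, -0.001, 0.004, 0.0]
[4.26, -0.49, 0.06, -0.002, -0.001, 0.004, 0.0]
[4.26, -0.51, 0.05, -0.002, -0.001, 0.004, 0.0]
[4.25, -0.53, 0.05, -0.002, -0.001, 0.004, 0.0]
[3.0, -2.0, 1.0, 0.0, 0.0, 0.0, 0.0]
[3.0, -2.0, 1.0, 0.0, 0.0, 0.0, 0.0]
[3.0, -2.0, 1.0, 0.0, 0.0, 0.0, 0.0]
[3.0, -2.0, 1.0, 0.0, 0.0, 0.0, 0.0]
```

Request:
arm_command([
  [4.5,-0.5,0,0,0,0,0],
  [4.5,-0.5,0,0,0,0,0],
  [4.5,-0.5,0,0,0,0,0],
  [4.5,-0.7,0,0,0,0,0],
  [4.5,-0.7,0,0,0,0,0],
  [4.5,-1,0,0,0,0,0],
  [4.5,-1,0,0,0,0,0],
  [4,-1,0,0,0,0,0],
  [3,-1,0,0,0,0,0],
  [0,0,0,0,0,0,0],
])

```text
time_s: 2.65
eef_pos: [0.4963, 0.2241, 0.2998]
orientation: [0.709, 0.705, -0.005, -0.004]
ft_force: [-0.2, -0.3, -0.5]
width: 0.0852
```

```bash
python3 - <<'E'
from h import *
s=bot.observe();print(s['eef_pos'],s['qpos'])
f=grab('wrist'); print(f['eye'])
cv2.imwrite('pics/w2.png',cv2.resize(f['frame'],(800,600),interpolation=cv2.INTER_CUBIC))
E
```

```text
[0.49629365 0.22413466 0.29984715] [ 0.01111475  0.21729613 -0.637116    1.77496808  0.13107125  1.20590461
 -0.66950325]
[0.49870367 0.30949669 0.44206888]
```

View pics/w2.png

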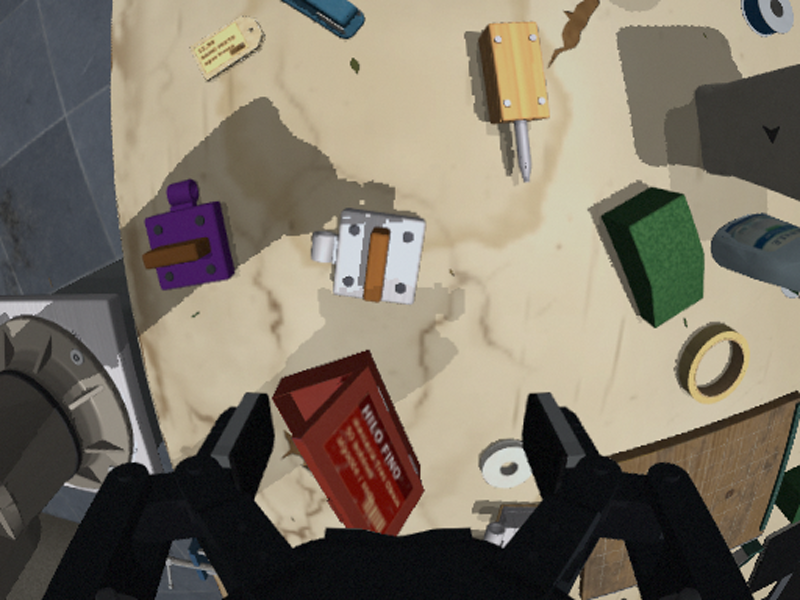

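```bash
python3 - <<'E'
from h import *
f=load('wrist'); P=cloud(f,True); d=f['depth']>0; s=.64
def reg(a,b,c,e,zlo,zhi):
    m=np.zeros(d.shape,bool); m[int(c*s):int(e*s),int(a*s):int(b*s)]=1
    return P[m&d&(P[...,2]>zlo)&(P[...,2]<zhi)]
def yawfit(Q,a0):
    best=(0,0)
    for a in np.radians(np.arange(a0-15,a0+15,.1)):
        c,t=np.cos(a),np.sin(a)
        rc=[np.ptp(np.percentile(v,[1,99])) for v in(Q[:,0]*c+Q[:,1]*t,-Q[:,0]*t+Q[:,1]*c)]
        A=1/(rc[0]*rc[1])
        if A>best[0]: best=(A,a)
    return best[1]
def rep(nm,Q,a=None):
    if a is None:a=yawfit(Q,0)
    c,t=np.cos(a),np.sin(a); r=np.c_[Q[:,0]*c+Q[:,1]*t,-Q[:,0]*t+Q[:,1]*c]
    lo,hi=np.percentile(r,.7,0),np.percentile(r,99.3,0); m=(lo+hi)/2
    print(nm,len(Q),'yaw',round(np.degrees(a),2),'size',np.round(hi-lo,4),'ctr',np.round([m[0]*c-m[1]*t,m[0]*t+m[1]*c],4),'z',np.round(np.percentile(Q[:,2],[5,50,95]),4)); return a
slab=reg(325,435,200,312,.033,.039); slab2=slab
a=rep('slab',slab); rep('minrect',slab,0)
print(cv2.minAreaRect((slab[:,:2]*1000).astype(np.float32)))
rib=reg(350,400,215,310,.066,.074); rep('rib',rib); rep('rib@slab',rib,a)
kn=reg(305,345,225,270,.022,.03); rep('knuckle top',kn,a); kn=reg(305,336,220,270,.004,.03);rep('kn',kn,a); 
h=reg(470,560,15,130,.055,.061); b=rep('holder',h)
pin=reg(505,540,118,190,.034,.045)
rep('pin',pin,b); q=pin[:,:2]-pin[:,:2].mean(0); v=np.linalg.svd(q,full_matrices=False)[2][0]; print('pin dir',v,np.degrees(np.arctan2(v[1],v[0])),'tip y',pin[:,1].min(),pin[np.argmin(pin[:,1])])
E
```

```text
slab 2279 yaw -8.4 size [0.0752 0.0778] ctr [0.4744 0.2111] z [0.0341 0.0356 0.0375]
minrect 2279 yaw 0.0 size [0.08   0.0831] ctr [0.4744 0.2112] z [0.0341 0.0356 0.0375]
((474.3992919921875, 210.96200561523438), (80.02857971191406, 76.6485595703125), 81.89498901367188)
rib 540 yaw -8.7 size [0.0159 0.059 ] ctr [0.4747 0.2113] z [0.0674 0.0694 0.0709]
rib@slab 540 yaw -8.4 size [0.0158 0.059 ] ctr [0.4746 0.2114] z [0.0674 0.0694 0.0709]
knuckle top 215 yaw -8.4 size [0.021  0.0252] ctr [0.4247 0.2182] z [0.0225 0.0242 0.026 ]
kn 294 yaw -8.4 size [0.0242 0.025 ] ctr [0.4229 0.2185] z [0.0077 0.0236 0.0258]
holder 1934 yaw 8.5 size [0.0413 0.0833] ctr [0.5936 0.3783] z [0.0563 0.0578 0.0592]
pin 294 yaw 8.5 size [0.012  0.0536] ctr [0.6031 0.31  ] z [0.0352 0.0384 0.0404]
pin dir [ 0.13498534 -0.9908476 ] -82.24222805845436 tip y 0.28217508500083405 [0.60602952 0.28217509 0.03512054]
```

```bash
python3 - <<'E'
from h import *
f=load('wrist'); P=cloud(f,True); d=f['depth']>0; s=.64
m=np.zeros(d.shape,bool); m[int(335*s):int(520*s),int(270*s):int(430*s)]=1
Q=P[m&d&(P[...,2]>.02)&(P[...,2]<.2)]
c,t=np.cos(np.radians(-8.4)),np.sin(np.radians(-8.4)); q=Q[:,:2]-[.4746,.2112]; q=np.c_[q[:,0]*c+q[:,1]*t,-q[:,0]*t+q[:,1]*c]
for z in(.02,.05,.08,.1,.12,.14): 
    k=(Q[:,2]>z); i=np.argmax(q[k][:,1]) if k.any() else None; print(z,k.sum(), None if i is None else (q[k][i],Q[k][i]))
print(Q[:,2].max())
plan([(0.4746,0.2112,0.15,81.6),(0.4746,0.2112,0.042,81.6)])
E
```

```text
0.02 5788 (array([ 0.00113368, -0.10437621]), array([0.46047393, 0.10777789, 0.05095089]))
0.05 4840 (array([ 0.00113368, -0.10437621]), array([0.46047393, 0.10777789, 0.05095089]))
0.08 3416 (array([-0.01412478, -0.11246178]), array([0.44419798, 0.10200806, 0.08016417]))
0.1 2410 (array([-0.02098766, -0.11606851]), array([0.43688185, 0.09944257, 0.10061412]))
0.12 1364 (array([-0.03262476, -0.12184221]), array([0.42452615, 0.09543079, 0.12701596]))
0.14 230 (array([-0.04159802, -0.12668166]), array([0.41494219, 0.0919541 , 0.14073272]))
0.14315688121068515
[0.4971 0.222  0.2997] [[0.008, 1.0, -0.003], [-0.013, -0.003, -1.0]] w 0.0854 F [-1.1 -0.3 -0.3] t 2.7
7
[-0.26, -0.51, 3.75, -0.003, 0.001, 0.035, 0.0]
[-0.28, -0.51, 3.75, -0.003, 0.001, 0.035, 0.0]
[-0.31, -0.52, 3.75, -0.003, 0.001, 0.035, 0.0]
[-0.33, -0.52, 3.74, -0.003, 0.001, 0.035, 0.0]
[0.0, 0.0, 3.6, 0.0, 0.0, 0.0, 0.0]
[0.0, 0.0, 3.6, 0.0, 0.0, 0.0, 0.0]
[0.0, 0.0, 3.6, 0.0, 0.0, 0.0, 0.0]
```

Request:
arm_command([
  [-0.3,-0.5,3.8,0,0,0.04,0],
  [-0.3,-0.5,3.8,0,0,0.04,0],
  [-0.3,-0.6,3.8,-0.005,0,0.04,0],
  [-0.3,-0.6,3.8,-0.005,0,0.03,0],
  [0,0,0,0,0,0,0],
])

```text
time_s: 3.2
eef_pos: [0.474, 0.2016, 0.1436]
orientation: [0.767, 0.642, -0.003, 0.003]
ft_force: [-0.4, -0.6, 0.1]
width: 0.0853
```

```bash
python3 - <<'E'
from h import *
plan([(0.4746,0.2112,0.075,81.6),(0.4746,0.2112,0.042,81.6)])
E
```

```text
[0.474  0.2016 0.1436] [[0.176, 0.984, -0.008], [-0.001, -0.008, -1.0]] w 0.0853 F [-0.4 -0.6  0.1] t 3.2
3
[0.5, -0.06, 3.42, 0.0, 0.004, -0.015, 0.0]
[0.49, -0.05, 3.43, 0.0, 0.004, -0.015, 0.0]
[0.0, 0.0, 3.3, 0.0, 0.0, 0.0, 0.0]
```

Request:
arm_command([
  [0.5,0,3.4,0,0.004,-0.015,0],
  [0.5,0,3.4,0,0.004,-0.015,0],
  [0,0,0,0,0,0,0],
])

```text
time_s: 3.5
eef_pos: [0.48, 0.2079, 0.078]
orientation: [0.758, 0.652, 0.002, 0.002]
ft_force: [1.0, -0.2, 0.8]
width: 0.0855
```

```bash
python3 - <<'E'
from h import *
plan([(0.4746,0.2112,0.042,81.6)])
E
```

```text
[0.48   0.2079 0.078 ] [[0.149, 0.989, -0.0], [0.005, -0.001, -1.0]] w 0.0855 F [ 1.  -0.2  0.8] t 3.5
1
[0.25, -0.6, 3.6, 0.005, 0.0, -0.003, 0.0]
```

Request:
arm_command([
  [0.2,-0.6,1.0,0.005,0,0,0],
  [0,0,0,0,0,0,0],
])

```text
time_s: 3.7
eef_pos: [0.4763, 0.2102, 0.0708]
orientation: [0.759, 0.651, 0.001, 0.001]
ft_force: [-0.9, -1.0, 1.2]
width: 0.0853
```

```bash
python3 - <<'E'
from h import *
plan([(0.4746,0.2112,0.042,81.6)])
E
```

```text
[0.4763 0.2102 0.0708] [[0.152, 0.988, 0.0], [0.002, -0.0, -1.0]] w 0.0853 F [-0.9 -1.   1.2] t 3.7
1
[0.07, -0.19, 2.87, 0.002, -0.0, -0.006, 0.0]
```

Request:
arm_command([
  [0.1,-0.2,2.9,0.002,0,-0.006,0],
  [0,0,0,0,0,0,0],
  [0,0,0,0,0,0,1],
  [0,0,0,0,0,0,1],
  [0,0,0,0,0,0,1],
  [0,0,0,0,0,0,1],
  [0,0,0,0,0,0,1],
], grip_force=60)

```text
time_s: 4.4
eef_pos: [0.4797, 0.2125, 0.0508]
orientation: [0.758, 0.653, 0.005, 0.002]
ft_force: [2.1, 0.6, -3.2]
width: 0.0145
```

Request:
arm_command([
  [0,0,0,0,0,0,0.6],
  [0,0,1.0,0,0,0,0.6],
  [-0.1,0.4,0,-0.004,0,0,0.6],
])

```text
time_s: 4.7
eef_pos: [0.4839, 0.2109, 0.0405]
orientation: [0.758, 0.653, 0.007, 0.004]
ft_force: [0.1, -0.1, 0.3]
width: 0.0342
```

```bash
python3 - <<'E'
from h import *
for i in range(4):
    s=bot.observe(); print(np.round(s['eef_pos'],4),round(s['width'],4),np.round(s['ft_force'],1))
    grab('wrist') if i%2 else None
plan([(0.4746,0.2112,0.042,81.6)])
E
```

```text
[0.4839 0.2109 0.0405] 0.0342 [ 0.1 -0.1  0.3]
[0.4839 0.2109 0.0405] 0.0342 [ 0.1 -0.1  0.3]
[0.4849 0.2107 0.0411] 0.0341 [1.3 0.4 0.3]
[0.4849 0.2107 0.0411] 0.0341 [1.3 0.4 0.3]
[0.4848 0.2109 0.0413] [[0.149, 0.989, 0.005], [0.017, 0.003, -1.0]] w 0.0339 F [0.7 0.1 0.9] t 4.8
1
[-0.12, -1.01, -0.08, 0.016, -0.005, -0.003, 0.0]
```

Request:
arm_command([
  [-0.1,-1.0,-0.1,0.016,-0.005,0,0.6],
  [0,0,0,0,0,0,0.6],
])

```text
time_s: 5.0
eef_pos: [0.4739, 0.2115, 0.0421]
orientation: [0.758, 0.652, -0.001, -0.001]
ft_force: [-0.5, 0.0, -0.7]
width: 0.0344
```

```bash
python3 - <<'E'
from h import *
plan([(0.4746,0.2112,0.042,81.6)])
f=grab('wrist'); P=cloud(f,True); d=f['depth']>0
Q=P[d&(P[...,2]>.066)&(P[...,2]<.073)&(abs(P[...,0]-.475)<.03)&(abs(P[...,1]-.212)<.04)]; print(len(Q),Q.mean(0),Q.min(0),Q.max(0))
E
```

```text
[0.4739 0.2115 0.0421] [[0.149, 0.989, -0.001], [-0.002, -0.0, -1.0]] w 0.0344 F [-0.5  0.  -0.7] t 5.0
1
[-0.02, 0.08, 0.01, -0.002, 0.001, -0.003, 0.0]
3884 [0.47881112 0.2154365  0.0693175 ] [0.44504499 0.17984626 0.06603319] [0.50484136 0.24067058 0.07299262]
```

Well placed now; close.

Request:
arm_command([
  [0,0,0,0,0,0,1],
  [0,0,0,0,0,0,1],
  [0,0,0,0,0,0,1],
  [0,0,0,0,0,0,1],
], grip_force=80)

```text
time_s: 5.45
eef_pos: [0.4745, 0.2112, 0.0421]
orientation: [0.758, 0.652, -0.0, -0.0]
ft_force: [-0.0, -0.7, -3.6]
width: 0.0144
```

```bash
python3 - <<'E'
from h import *
plan([(0.4746,0.2112,0.12,81.6),(0.55,0.10,0.2,84),(0.659,-0.1631,0.15,84)],jaw=1)
E
```

```text
[0.4745 0.2112 0.0421] [[0.149, 0.989, -0.0], [-0.001, -0.0, -1.0]] w 0.0144 F [-0.  -0.7 -3.6] t 5.45
13
[-0.0, 0.0, -3.9, -0.0, 0.0, -0.001, 1]
[-0.0, 0.0, -3.9, -0.0, 0.0, -0.001, 1]
[-2.47, 2.27, -2.0, 0.0, 0.0, -0.01, 1]
[-2.5, 2.24, -2.0, 0.0, 0.0, -0.01, 1]
[-2.52, 2.22, -2.0, 0.0, 0.0, -0.01, 1]
[-2.54, 2.19, -2.0, 0.0, 0.0, -0.01, 1]
[-3.58, 1.94, 0.71, 0.0, 0.0, 0.0, 1]
[-3.58, 1.94, 0.71, 0.0, 0.0, 0.0, 1]
[-3.58, 1.94, 0.71, 0.0, 0.0, 0.0, 1]
[-3.58, 1.94, 0.71, 0.0, 0.0, 0.0, 1]
[-3.58, 1.94, 0.71, 0.0, 0.0, 0.0, 1]
[-3.58, 1.94, 0.71, 0.0, 0.0, 0.0, 1]
[-3.58, 1.94, 0.71, 0.0, 0.0, 0.0, 1]
```

Request:
arm_command([
  [0,0,-2,0,0,0,1],
  [0,0,-4,0,0,0,1],
  [0,0,-4,0,0,0,1],
  [-1,1,-4,0,0,0,1],
  [-2,2,-3,0,0,-0.01,1],
  [-3,2.5,-1,0,0,-0.01,1],
  [-3,2.5,0,0,0,-0.01,1],
  [-3.5,2.5,0,0,0,-0.01,1],
  [-4,2,0,0,0,0,1],
  [-4,2,0,0,0,0,1],
  [0,0,0,0,0,0,1],
])

```text
time_s: 6.55
eef_pos: [0.5953, -0.0183, 0.2279]
orientation: [0.742, 0.67, -0.003, -0.0]
ft_force: [-0.3, 0.6, -4.0]
width: 0.0147
```

```bash
python3 - <<'E'
from h import *
plan([(0.659,-0.1631,0.18,84)],jaw=1)
E
```

```text
[ 0.5953 -0.0183  0.2279] [[0.101, 0.995, -0.003], [-0.004, -0.003, -1.0]] w 0.0147 F [-0.3  0.6 -4. ] t 6.55
4
[-3.44, 1.96, 1.2, -0.001, 0.001, 0.001, 1]
[-3.44, 1.96, 1.2, -0.001, 0.001, 0.001, 1]
[-3.44, 1.96, 1.2, -0.001, 0.001, 0.001, 1]
[-3.43, 1.96, 1.2, -0.001, 0.001, 0.001, 1]
```

Request:
arm_command([
  [-3.5,1.9,1.2,0,0,0,1],
  [-3.5,1.9,1.2,0,0,0,1],
  [-3.4,1.9,1.2,0,0,0,1],
  [-3.0,1.9,1.2,0,0,0,1],
  [0,0,0,0,0,0,1],
])

```text
time_s: 7.05
eef_pos: [0.658, -0.1649, 0.1766]
orientation: [0.742, 0.67, -0.003, -0.001]
ft_force: [-0.4, 0.1, -3.5]
width: 0.0146
```

```bash
python3 - <<'E'
from h import *
plan([(0.659,-0.1631,0.14,84)],jaw=1)
f=grab('wrist'); cv2.imwrite('pics/w3.png',cv2.resize(f['frame'],(800,600),interpolation=cv2.INTER_CUBIC))
s=bot.observe(); P=cloud(f,True); d=f['depth']>0
Rm=R.from_quat(s['orientation']); q=Rm.inv().apply((P-s['eef_pos']).reshape(-1,3)).reshape(P.shape)
# tool frame: slab top at z = .042-.036 = +.006
m=d&(abs(q[...,2]-.006)<.003)&(abs(q[...,0])<.06)&(abs(q[...,1])<.06); v,u=np.nonzero(m); print(m.sum(),u.min(),u.max(),v.min(),v.max())
Q=q[m]; print(np.percentile(Q,[.7,50,99.3],axis=0), cv2.minAreaRect((Q[:,:2]*1000).astype(np.float32)))
A=np.c_[Q[:,:2],np.ones(len(Q))]; print('plane',np.linalg.lstsq(A,Q[:,2],rcond=None)[0])
E
```

```text
[ 0.658  -0.1649  0.1766] [[0.102, 0.995, -0.003], [-0.007, -0.003, -1.0]] w 0.0146 F [-0.4  0.1 -3.5] t 7.05
1
[0.2, 0.11, 3.66, -0.006, 0.003, 0.003, 1]
8222 185 324 183 288
[[-0.02726779 -0.03646977  0.00348606]
 [ 0.01809465  0.0008566   0.00712261]
 [ 0.0361746   0.03746542  0.00884968]] ((2.5595226287841797, 0.4951171875), (68.52167510986328, 75.45863342285156), 0.13468734920024872)
plane [-0.00011912 -0.00149547  0.00701028]
```

View pics/w3.png

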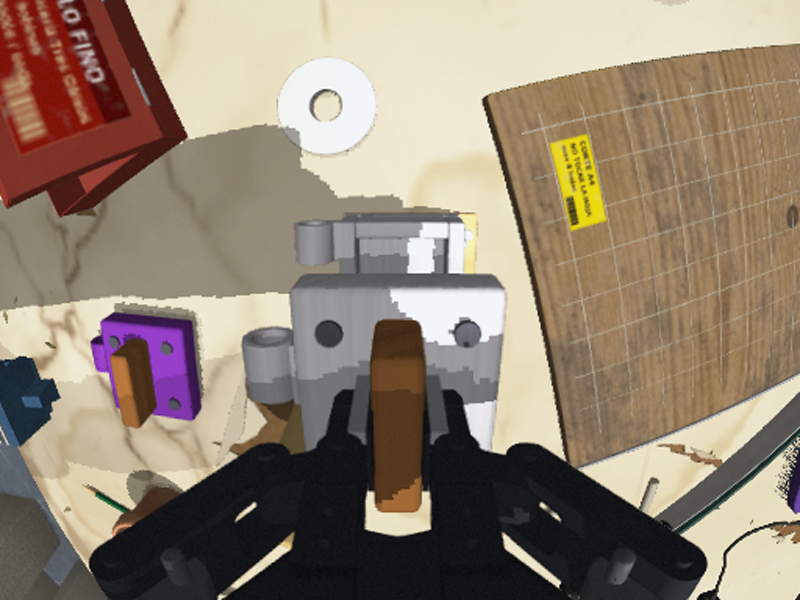

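```bash
cat > rel.py <<'E'
from h import *
def rel():
    f=grab('wrist'); s=bot.observe(); P=cloud(f,True); d=f['depth']>0
    a=np.radians(-6.0); c,t=np.cos(a),np.sin(a); O=np.array([.659,-.1631])
    X=P[...,0]-O[0];Y=P[...,1]-O[1]; bx=X*c+Y*t; by=-X*t+Y*c; z=P[...,2]
    e=s['eef_pos']; ex,ey=e[0]-O[0],e[1]-O[1]; print('tcp in base',np.round([ex*c+ey*t,-ex*t+ey*c,e[2]],4),'yaw',np.degrees(np.arctan2(*R.from_quat(s['orientation']).as_matrix()[[1,0],0])))
    near=d&(abs(bx)<.08)&(abs(by)<.07)
    def pc(nm,m):
        if m.sum()<20: print(nm,'few',m.sum()); return
        print(nm,m.sum(),'x',np.round(np.percentile(bx[m],[1,50,99]),4),'y',np.round(np.percentile(by[m],[1,50,99]),4),'z',np.round(np.median(z[m]),4))
    zt=e[2]-.006
    pc('base rim',near&(abs(z-.0455)<.0025)&(bx>-.036)&(by>.02))
    pc('base kn top',near&(z>.0545)&(z<.06)&(bx<-.04))
    pc('slab top',near&(abs(z-zt)<.004)&(bx>-.0395)&(by>.0))
    pc('slab front face',near&(z<zt-.006)&(z>zt-.02)&(abs(bx)<.03))
    pc('top kn top',near&(abs(z-(zt-.022+.012))<.0035)&(bx<-.043)&(abs(by)<.03))
    return f
E
python3 -c "from rel import *;rel()"
```

```text
tcp in base [-0.0016  0.0029  0.1782] yaw 84.39656939267824
base rim 1024 x [-0.0358  0.0008  0.0373] y [0.0207 0.0341 0.0399] z 0.0456
base kn top 409 x [-0.0607 -0.0522 -0.0447] y [0.0166 0.0284 0.0393] z 0.0567
slab top 7202 x [-0.0384 -0.0019  0.035 ] y [0.0009 0.0253 0.0396] z 0.1709
slab front face 732 x [-0.0293  0.0002  0.0292] y [0.0393 0.0398 0.0403] z 0.1593
top kn top 777 x [-0.0615 -0.0535 -0.0433] y [-0.0127  0.0007  0.0128] z 0.1602
```

```bash
python3 -c "
from h import *
plan([(.6593,-.1602,.105,84)],jaw=1)"
```

```text
[ 0.6578 -0.16    0.1782] [[0.098, 0.995, -0.001], [-0.005, -0.001, -1.0]] w 0.0146 F [ 0.4  1.1 -3.7] t 7.15
2
[0.01, 0.1, 3.66, -0.003, 0.001, 0.003, 1]
[0.0, 0.09, 3.66, -0.003, 0.001, 0.003, 1]
```

Request:
arm_command([
  [0,0.1,2.5,-0.003,0,0.003,1],
  [0,0.1,2.5,-0.003,0,0.003,1],
  [0,0,2,0,0,0,1],
  [0,0,0,0,0,0,1],
])

```text
time_s: 7.55
eef_pos: [0.6598, -0.1541, 0.1084]
orientation: [0.741, 0.671, 0.001, 0.001]
ft_force: [0.6, -0.2, -3.5]
width: 0.015
```

```bash
python3 -c "
from rel import *
rel();plan([(.6593,-.1602,.095,84)],jaw=1)"
```

```text
tcp in base [0.0008 0.0093 0.1101] yaw 84.3661435270448
base rim 297 x [-0.0352 -0.0011  0.0365] y [0.0379 0.039  0.0399] z 0.0451
base kn top 750 x [-0.0603 -0.0535 -0.0463] y [-0.0389  0.024   0.0397] z 0.057
slab top 7605 x [-0.0369  0.      0.0365] y [0.0015 0.032  0.0477] z 0.1021
slab front face 720 x [-0.0294  0.0005  0.0294] y [0.0477 0.0481 0.0486] z 0.0917
top kn top 486 x [-0.0584 -0.0526 -0.0468] y [-0.0041  0.009   0.021 ] z 0.0913
[ 0.6608 -0.154   0.1101] [[0.098, 0.995, 0.001], [0.005, 0.0, -1.0]] w 0.0149 F [-0.   0.8 -3.1] t 7.6
1
[-0.64, -0.09, 1.51, 0.005, -0.001, 0.006, 1]
```

Request:
arm_command([
  [-0.8,0,0,0.005,-0.001,0.006,1],
  [0,0,0,0,0,0,1],
])

```text
time_s: 7.8
eef_pos: [0.6609, -0.1614, 0.1129]
orientation: [0.743, 0.67, 0.001, 0.001]
ft_force: [-0.2, -1.2, -3.1]
width: 0.0144
```

```bash
sed -i "s/f=grab('wrist'); s=bot.observe();/s=bot.observe(); f=grab('wrist');/" rel.py; python3 -c "
from rel import *
rel();plan([(.6593,-.1602,.095,84)],jaw=1)"
```

```text
tcp in base [0.0018 0.0019 0.1129] yaw 84.07995732693809
base rim 1397 x [-0.0353  0.0008  0.0369] y [0.0297 0.0349 0.0396] z 0.0456
base kn top 662 x [-0.0604 -0.0526 -0.045 ] y [-0.0394  0.0275  0.0393] z 0.0568
slab top 7401 x [-0.0353  0.002   0.0385] y [0.001  0.0265 0.0409] z 0.1065
slab front face 700 x [-0.0293  0.0001  0.0294] y [0.0406 0.041  0.0414] z 0.0945
top kn top 810 x [-0.0585 -0.0503 -0.0435] y [-0.0112  0.0022  0.0142] z 0.0953
[ 0.6613 -0.1606  0.1132] [[0.102, 0.995, 0.0], [0.003, -0.0, -1.0]] w 0.0147 F [-0.5  1.8 -3.3] t 7.85
1
[0.02, -0.21, 1.82, 0.003, -0.0, 0.002, 1]
```

Request:
arm_command([
  [-0.1,-0.2,0.5,0.003,0,0,1],
  [0,0,0.6,0,0,0,1],
])

```text
time_s: 8.05
eef_pos: [0.6602, -0.1616, 0.1039]
orientation: [0.743, 0.67, 0.001, 0.001]
ft_force: [0.5, 0.4, -3.6]
width: 0.0146
```

```bash
python3 -c "
from rel import *
rel();plan([(.6591,-.1621,.09,84)],jaw=1)"
```

```text
tcp in base [0.001  0.0016 0.1039] yaw 84.10298731781393
base rim 1224 x [-0.0353  0.0008  0.0369] y [0.032  0.036  0.0397] z 0.0456
base kn top 859 x [-0.0601 -0.0523 -0.0453] y [-0.0396  0.025   0.0393] z 0.0567
slab top 7367 x [-0.0359  0.0012  0.0377] y [0.0011 0.0263 0.0407] z 0.0975
slab front face 692 x [-0.0293  0.0002  0.0295] y [0.0404 0.0407 0.0411] z 0.0855
top kn top 814 x [-0.059  -0.051  -0.0442] y [-0.0115  0.0018  0.0138] z 0.0862
[ 0.6598 -0.1614  0.1028] [[0.103, 0.995, -0.0], [0.002, -0.0, -1.0]] w 0.0146 F [-0.4  0.2 -4.7] t 8.1
1
[-0.08, -0.07, 1.28, 0.002, 0.0, 0.002, 1]
```

Request:
arm_command([
  [-0.1,-0.1,0.6,0,0,0,1],
  [0,0,0.5,0,0,0,1],
])

```text
time_s: 8.3
eef_pos: [0.6587, -0.1623, 0.0911]
orientation: [0.742, 0.67, 0.001, 0.001]
ft_force: [0.1, -0.5, -3.3]
width: 0.0149
```

```bash
python3 -c "
from rel import *
rel();plan([(.6591,-.1621,.08,84)],jaw=1)"
```

```text
tcp in base [-0.0003  0.0008  0.0911] yaw 84.11542212107456
base rim 925 x [-0.0351  0.0013  0.0371] y [0.0346 0.0374 0.0397] z 0.0456
base kn top 1362 x [-0.0605 -0.0523 -0.0451] y [-0.0394  0.0189  0.0393] z 0.0567
slab top 7312 x [-0.0374 -0.0007  0.0364] y [0.0009 0.0256 0.0399] z 0.0847
slab front face 709 x [-0.0293 -0.0001  0.0294] y [0.0395 0.0399 0.0403] z 0.0728
top kn top 799 x [-0.0605 -0.0524 -0.0454] y [-0.0124  0.0009  0.0129] z 0.0735
[ 0.6585 -0.1621  0.0903] [[0.102, 0.995, 0.0], [0.002, 0.0, -1.0]] w 0.0145 F [-1.2 -0.2 -4.1] t 8.35
1
[0.01, 0.06, 1.03, 0.002, -0.0, 0.002, 1]
```

Request:
arm_command([
  [0,0.05,0.6,0,0,0,1],
  [0,0,0.4,0,0,0,1],
])

```text
time_s: 8.55
eef_pos: [0.6591, -0.1621, 0.0795]
orientation: [0.742, 0.67, 0.001, 0.001]
ft_force: [0.0, 0.3, -3.1]
width: 0.0149
```

Request:
arm_command([
  [0,0,0.3,0,0,0,1],
  [0,0,0.3,0,0,0,1],
])

```text
time_s: 8.75
eef_pos: [0.6593, -0.162, 0.074]
orientation: [0.742, 0.67, 0.001, 0.001]
ft_force: [-22.0, 2.6, 55.8]
width: 0.0143
```

```bash
python3 -c "
from rel import *
rel();plan([(.6591,-.1621,.074,84)],jaw=1)"
```

```text
tcp in base [0.0001 0.0011 0.074 ] yaw 84.12088811949386
base rim 129 x [-0.0352  0.0016  0.0379] y [0.039  0.0395 0.0398] z 0.0442
base kn top 2442 x [-0.0604 -0.0513 -0.0408] y [-0.0332  0.0072  0.0395] z 0.0566
slab top 7376 x [-0.037  -0.0002  0.0366] y [0.0009 0.026  0.0402] z 0.0677
slab front face 702 x [-0.0294 -0.0002  0.0292] y [0.0398 0.0402 0.0406] z 0.0559
top kn top 1798 x [-0.0604 -0.0518 -0.0446] y [-0.0292  0.0035  0.0296] z 0.0567
[ 0.6592 -0.162   0.0741] [[0.102, 0.995, -0.0], [0.002, -0.0, -1.0]] w 0.0148 F [-5.1 -0.2  9.4] t 8.8
1
[-0.01, -0.01, 0.01, 0.002, 0.0, 0.002, 1]
```

Request:
arm_command([
  [0,0,0,0,0,0,0],
  [0,0,0,0,0,0,0],
  [0,0,0,0,0,0,0],
  [0,0,-1.5,0,0,0,0],
  [0,0,-4,0,0,0,0],
  [0,0,-4,0,0,0,0],
  [0,0,0,0,0,0,0],
])

```text
time_s: 9.5
eef_pos: [0.6598, -0.1615, 0.1754]
orientation: [0.742, 0.67, 0.001, 0.001]
ft_force: [0.2, 0.1, 0.1]
width: 0.0852
```

```bash
python3 -c "
from rel import *
rel();plan([(.6039,.309,.16,98.5)])"
```

```text
tcp in base [0.0006 0.0017 0.1754] yaw 84.16030653020054
base rim few 2
base kn top 1248 x [-0.0607 -0.0518 -0.0404] y [-0.0385  0.0031  0.039 ] z 0.0566
slab top few 0
slab front face few 0
top kn top few 0
[ 0.6588 -0.1615  0.1732] [[0.102, 0.995, 0.001], [0.001, 0.001, -1.0]] w 0.0852 F [-0.  -0.6 -0.5] t 9.55
11
[4.2, -0.93, 0.12, 0.0, -0.0, -0.023, 0.0]
[4.22, -0.84, 0.12, 0.0, -0.0, -0.023, 0.0]
[4.24, -0.74, 0.12, 0.0, -0.0, -0.023, 0.0]
[4.26, -0.64, 0.12, 0.0, -0.0, -0.023, 0.0]
[4.27, -0.55, 0.12, 0.0, -0.0, -0.023, 0.0]
[4.28, -0.45, 0.12, 0.0, -0.0, -0.023, 0.0]
[4.29, -0.35, 0.12, 0.0, -0.0, -0.023, 0.0]
[4.3, -0.25, 0.12, 0.0, -0.0, -0.023, 0.0]
[4.3, -0.16, 0.12, 0.0, -0.0, -0.023, 0.0]
[4.31, -0.06, 0.12, 0.0, -0.0, -0.023, 0.0]
[4.31, 0.04, 0.12, 0.0, -0.0, -0.023, 0.0]
```

Request:
arm_command([
  [4.2,-0.9,0,0,0,-0.023,0],
  [4.2,-0.8,0,0,0,-0.023,0],
  [4.2,-0.7,0,0,0,-0.023,0],
  [4.3,-0.6,0,0,0,-0.023,0],
  [4.3,-0.5,0,0,0,-0.023,0],
  [4.3,-0.5,0.1,0,0,-0.023,0],
  [4.3,-0.4,0.1,0,0,-0.023,0],
  [4.3,-0.3,0.1,0,0,-0.023,0],
  [4.3,-0.2,0.2,0,0,-0.023,0],
  [4.3,-0.1,0.2,0,0,-0.023,0],
  [4.0,0,0.2,0,0,-0.023,0],
  [0,0,0,0,0,0,0],
])

```text
time_s: 10.75
eef_pos: [0.597, 0.3201, 0.1616]
orientation: [0.65, 0.76, -0.002, -0.001]
ft_force: [-0.7, -0.2, -0.4]
width: 0.0853
```

```bash
cat > pin.py <<'E'
from h import *
def pinfit(zlo,zhi,box,show=True):
    """pin/handle upper-surface points in world box -> centre line"""
    s=bot.observe(); f=grab('wrist'); P=cloud(f,True); d=f['depth']>0
    m=d&(P[...,2]>zlo)&(P[...,2]<zhi)&(P[...,0]>box[0])&(P[...,0]<box[1])&(P[...,1]>box[2])&(P[...,1]<box[3])
    Q=P[m]; c=Q[:,:2].mean(0); v=np.linalg.svd(Q[:,:2]-c,full_matrices=False)[2][0]; v=v*np.sign(-v[1])
    a=(Q[:,:2]-c)@v; b=(Q[:,:2]-c)@[-v[1],v[0]]
    print('n',m.sum(),'ctr',np.round(c,4),'dir deg',np.degrees(np.arctan2(v[1],v[0])).round(2),'len',np.round([a.min(),a.max()],4),'wid',np.round(np.percentile(b,[2,98]),4),'z',np.round(np.percentile(Q[:,2],[5,50,95]),4),'end',np.round(c+v*a.max(),4),'start',np.round(c+v*a.min(),4))
    return f,Q
E
python3 -c "
from pin import *
pinfit(.034,.044,(.56,.65,.27,.334))
plan([(.6039,.309,.08,98.5),(.6039,.309,.024,98.5)])"
```

```text
n 530 ctr [0.6036 0.31  ] dir deg -82.23 len [-0.0222  0.0287] wid [-0.0055  0.0056] z [0.0355 0.0384 0.0402] end [0.6075 0.2815] start [0.6006 0.332 ]
[0.598  0.3171 0.1614] [[-0.153, 0.988, -0.003], [-0.003, -0.003, -1.0]] w 0.0855 F [-0.4 -0.5 -0.1] t 10.8
4
[-0.44, 0.24, 4.07, -0.002, 0.001, 0.002, 0.0]
[-0.44, 0.24, 4.07, -0.002, 0.001, 0.002, 0.0]
[0.0, 0.0, 2.8, 0.0, 0.0, 0.0, 0.0]
[0.0, 0.0, 2.8, 0.0, 0.0, 0.0, 0.0]
```

Request:
arm_command([
  [-0.4,0.2,4.0,0,0,0.004,0],
  [-0.4,0.2,4.0,0,0,0.004,0],
  [0,0,0,0,0,0,0],
])

```text
time_s: 11.1
eef_pos: [0.6042, 0.3074, 0.0802]
orientation: [0.655, 0.756, -0.002, 0.001]
ft_force: [-0.7, -0.6, 0.8]
width: 0.0857
```

```bash
python3 -c "
from pin import *
pinfit(.034,.044,(.56,.65,.27,.334))
plan([(.604,.308,.024,98)])"
```

```text
n 983 ctr [0.6036 0.3104] dir deg -82.44 len [-0.0212  0.0289] wid [-0.0057  0.0056] z [0.0351 0.0386 0.0401] end [0.6074 0.2818] start [0.6008 0.3314]
[0.6051 0.3085 0.083 ] [[-0.143, 0.99, -0.003], [0.001, -0.002, -1.0]] w 0.0855 F [-0.   1.1  1.5] t 11.15
2
[-0.01, -0.06, 2.95, 0.0, 0.001, 0.002, 0.0]
[-0.01, -0.06, 2.95, 0.0, 0.001, 0.002, 0.0]
```

Request:
arm_command([
  [0,-0.1,2.9,0,0,0.004,0],
  [0,-0.1,2.9,0,0,0.002,0],
  [0,0,0,0,0,0,0],
])

```text
time_s: 11.45
eef_pos: [0.6068, 0.3082, 0.0306]
orientation: [0.658, 0.753, 0.003, 0.003]
ft_force: [0.0, -0.3, 1.4]
width: 0.0852
```

```bash
python3 -c "
from pin import *
plan([(.604,.308,.024,98)])"
```

```text
[0.6068 0.3082 0.0306] [[-0.134, 0.991, -0.001], [0.007, 0.0, -1.0]] w 0.0852 F [ 0.  -0.3  1.4] t 11.45
1
[0.01, -0.29, 0.66, 0.007, 0.001, -0.005, 0.0]
```

Request:
arm_command([
  [0,-0.3,0.6,0.007,0,-0.005,0],
  [0,0,0,0,0,0,0.5],
  [0,0,0,0,0,0,0.6],
])

```text
time_s: 11.75
eef_pos: [0.6065, 0.3088, 0.0306]
orientation: [0.656, 0.754, 0.002, 0.001]
ft_force: [-0.0, 0.1, -0.0]
width: 0.0593
```

```bash
python3 -c "
from pin import *
plan([(.604,.308,.024,98)])"
```

```text
[0.6065 0.3088 0.0306] [[-0.138, 0.99, 0.001], [0.005, 0.002, -1.0]] w 0.0593 F [-0.   0.1 -0. ] t 11.75
1
[-0.04, -0.26, 0.66, 0.005, -0.001, -0.001, 0.0]
```

Request:
arm_command([
  [0,-0.25,0.7,0.005,0,0,0.6],
  [0,0,0.1,0,0,0,0.7],
])

```text
time_s: 11.95
eef_pos: [0.6049, 0.3088, 0.0244]
orientation: [0.656, 0.754, 0.002, 0.0]
ft_force: [-0.8, -1.1, -0.4]
width: 0.0281
```

```bash
python3 -c "
from pin import *
plan([(.604,.308,.024,98)])"
```

```text
[0.6049 0.3088 0.0244] [[-0.138, 0.99, 0.002], [0.002, 0.002, -1.0]] w 0.0281 F [-0.8 -1.1 -0.4] t 11.95
1
[-0.07, -0.1, 0.03, 0.003, -0.002, -0.001, 0.0]
```

Close on the shaft.

Request:
arm_command([
  [0,-0.1,0,0,0,0,1],
  [0,0,0,0,0,0,1],
  [0,0,0,0,0,0,1],
  [0,0,0,0,0,0,1],
], grip_force=80)

```text
time_s: 12.35
eef_pos: [0.6039, 0.3088, 0.0247]
orientation: [0.656, 0.754, 0.002, 0.0]
ft_force: [-0.0, 0.6, -0.5]
width: 0.0088
```

```bash
python3 -c "
from pin import *
v=np.array([.139,-.990])
p=np.array(bot.observe()['eef_pos']); print(p)
plan([(*(p[:2]+v*.09),p[2]+.001,98)],jaw=1,step=.015)"
```

```text
[0.60394916 0.30875936 0.02465303]
[0.6039 0.3088 0.0247] [[-0.138, 0.99, 0.002], [0.003, 0.002, -1.0]] w 0.0088 F [-0.   0.6 -0.5] t 12.35
6
[-1.5, 0.0, -0.02, 0.001, -0.0, -0.0, 1]
[-1.5, 0.0, -0.02, 0.001, -0.0, -0.0, 1]
[-1.5, 0.0, -0.02, 0.001, -0.0, -0.0, 1]
[-1.5, 0.0, -0.02, 0.001, -0.0, -0.0, 1]
[-1.5, 0.0, -0.02, 0.001, -0.0, -0.0, 1]
[-1.5, 0.0, -0.02, 0.001, -0.0, -0.0, 1]
```

Request:
arm_command([
  [0,0,-0.15,0,0,0,1],
  [-1.0,0,0,0,0,0,1],
  [-1.5,0,0,0,0,0,1],
  [-1.5,0,0,0,0,0,1],
])

```text
time_s: 12.75
eef_pos: [0.6089, 0.2684, 0.026]
orientation: [0.655, 0.755, 0.002, -0.0]
ft_force: [0.2, 0.0, -1.4]
width: 0.0092
```

```bash
python3 -c "
from pin import *
p=bot.observe()
f,Q=pinfit(.034,.048,(.56,.65,.2,.334))
plan([(.6039+.139*.09,.3088-.99*.09,.026,98)],jaw=1,step=.015)"
```

```text
n 4730 ctr [0.6048 0.2965] dir deg -81.55 len [-0.0385  0.0559] wid [-0.0147  0.0144] z [0.0364 0.0403 0.0456] end [0.613  0.2412] start [0.5991 0.3346]
[0.6098 0.2647 0.0257] [[-0.138, 0.99, 0.0], [0.002, 0.001, -1.0]] w 0.009 F [ 1.7 -3.3 -1.6] t 12.8
4
[-1.14, 0.01, -0.01, 0.001, -0.0, -0.0, 1]
[-1.14, 0.01, -0.01, 0.001, -0.0, -0.0, 1]
[-1.14, 0.01, -0.01, 0.001, -0.0, -0.0, 1]
[-1.14, 0.01, -0.01, 0.001, -0.0, -0.0, 1]
```

Request:
arm_command([
  [-1.2,0,0,0,0,0,1],
  [-1.2,0,0,0,0,0,1],
  [-1.2,0,0,0,0,0,1],
  [-1.2,0,0,0,0,0,1],
  [-2,0,-0.3,0,0,0,1],
  [-2,0,0,0,0,0,1],
  [0,0,0,0,0,0,1],
])

```text
time_s: 13.5
eef_pos: [0.6234, 0.166, 0.0286]
orientation: [0.658, 0.753, 0.0, 0.001]
ft_force: [-0.4, -0.3, -0.3]
width: 0.0092
```

```bash
python3 -c "
from pin import *
s=bot.observe();e=s['eef_pos']
f=grab('wrist'); cv2.imwrite('pics/w4.png',cv2.resize(f['frame'],(800,600),interpolation=cv2.INTER_CUBIC))
P=cloud(f,True);d=f['depth']>0
# handle pts in tool frame
q=R.from_quat(s['orientation']).inv().apply((P-e).reshape(-1,3)).reshape(P.shape)
m=d&(q[...,0]>.018)&(q[...,0]<.12)&(abs(q[...,1])<.02)&(P[...,2]>.02)&(P[...,2]<.07)
Q=q[m]; print(m.sum(),np.percentile(Q,[1,25,50,75,99],axis=0).round(4))
for a in np.arange(.02,.12,.01):
    k=Q[abs(Q[:,0]-a)<.005]
    if len(k)>5: print(round(a,3),len(k),np.median(k[:,1]).round(4),np.percentile(k[:,1],[3,97]).round(4),np.percentile(k[:,2],[3,50]).round(4))
plan([(.623,.17,.004,98)],jaw=1)
"
```

```text
6910 [[ 0.0197 -0.0097 -0.0199]
 [ 0.0525 -0.004  -0.0187]
 [ 0.0721 -0.0002 -0.0181]
 [ 0.0873  0.004  -0.0148]
 [ 0.102   0.0096 -0.0096]]
0.02 315 0.0003 [-0.0056  0.0057] [-0.0153 -0.0139]
0.03 475 -0.0002 [-0.0055  0.0056] [-0.0154 -0.0139]
0.04 518 -0.0002 [-0.0058  0.0055] [-0.0154 -0.0138]
0.05 561 -0.0002 [-0.0057  0.0058] [-0.0155 -0.0137]
0.06 800 0.0003 [-0.009   0.0091] [-0.0197 -0.0183]
0.07 1110 -0.0002 [-0.0094  0.0091] [-0.0197 -0.0185]
0.08 1138 -0.0002 [-0.0093  0.0093] [-0.0198 -0.0185]
0.09 1146 0.0 [-0.0092  0.0093] [-0.0196 -0.0184]
0.1 847 0.0002 [-0.0091  0.0092] [-0.0197 -0.0183]
[0.6232 0.1677 0.0288] [[-0.135, 0.991, -0.0], [0.002, -0.0, -1.0]] w 0.0092 F [ 0.9  0.7 -0.5] t 13.55
1
[0.23, 0.01, 2.48, 0.002, 0.0, -0.004, 1]
```

View pics/w4.png

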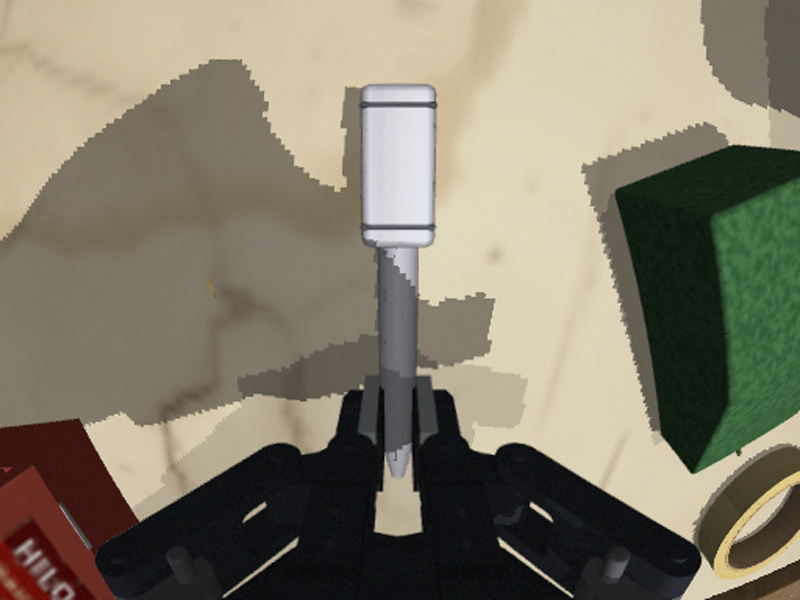

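Request:
arm_command([
  [0,-1.5,0,0,0,0,1],
  [0,0,1.2,0,0,0,1],
  [0,0,0.6,0,0,0,1],
])

```text
time_s: 13.85
eef_pos: [0.6088, 0.1668, 0.0109]
orientation: [0.657, 0.754, 0.002, 0.001]
ft_force: [-0.1, -0.8, -1.2]
width: 0.0089
```

```bash
python3 -c "
from pin import *
plan([(.608,.168,.0025,98)],jaw=1)"
```

```text
[0.6088 0.1668 0.0109] [[-0.136, 0.991, 0.001], [0.004, 0.002, -1.0]] w 0.0089 F [-0.1 -0.8 -1.2] t 13.85
1
[0.13, -0.07, 0.84, 0.004, -0.001, -0.003, 1]
```

Request:
arm_command([
  [0,0,0.6,0,0,0,1],
  [0,0,0.1,0,0,0,1],
])

```text
time_s: 14.05
eef_pos: [0.6087, 0.1676, 0.0021]
orientation: [0.657, 0.754, 0.002, 0.001]
ft_force: [0.2, -0.1, -0.6]
width: 0.0087
```

Request:
arm_command([
  [0,0,0,0,0,0,0.75],
  [0,0,0,0,0,0,0.6],
  [0,0,-3,0,0,0,0.5],
  [0,0,-4,0,0,0,0.5],
  [2,0,-4,0,0,0,0.5],
  [3.5,0,0,0,0,0,0.5],
  [0,0,0,0,0,0,0.5],
])

```text
time_s: 14.75
eef_pos: [0.6015, 0.2241, 0.117]
orientation: [0.657, 0.754, 0.002, -0.0]
ft_force: [-0.8, -0.1, 0.2]
width: 0.0425
```

```bash
python3 -c "
from pin import *
s=bot.observe()
f,Q=pinfit(.016,.03,(.55,.66,.1,.31)); f,Q=pinfit(.011,.03,(.55,.66,.08,.31))
plan([(.608,.168,.05,98)],jaw=.5)"
```

```text
n 1326 ctr [0.5982 0.2454] dir deg -82.01 len [-0.0253  0.09  ] wid [-0.0096  0.0096] z [0.0164 0.0196 0.0208] end [0.6107 0.1563] start [0.5946 0.2704]
n 2175 ctr [0.6012 0.2233] dir deg -82.27 len [-0.0469  0.0828] wid [-0.0094  0.0094] z [0.0126 0.0187 0.0206] end [0.6123 0.1413] start [0.5949 0.2698]
[0.6026 0.2198 0.1162] [[-0.133, 0.991, 0.001], [0.003, 0.001, -1.0]] w 0.0427 F [-0.1  0.4 -0.5] t 14.85
2
[-2.6, -0.09, 3.31, 0.001, -0.0, -0.003, 0.5]
[-2.6, -0.09, 3.31, 0.001, -0.0, -0.003, 0.5]
```

```bash
python3 -c "
from pin import *
plan([(.598,.2475,.05,97.8)],jaw=.5)"
```

```text
[0.6026 0.2198 0.1162] [[-0.133, 0.991, 0.001], [0.003, 0.001, -1.0]] w 0.0427 F [-0.1  0.4 -0.5] t 14.85
2
[1.4, -0.05, 3.31, 0.001, -0.0, -0.002, 0.5]
[1.4, -0.05, 3.31, 0.001, -0.0, -0.002, 0.5]
```

Request:
arm_command([
  [1.4,0,3.3,0,0,0,0.5],
  [1.4,0,3.3,0,0,0,0.5],
  [0,0,0,0,0,0,0.5],
])

```text
time_s: 15.15
eef_pos: [0.6006, 0.2447, 0.0484]
orientation: [0.66, 0.751, 0.001, 0.002]
ft_force: [0.2, -0.9, -0.1]
width: 0.0427
```

```bash
python3 -c "
from pin import *
plan([(.598,.2475,.003,97.8)],jaw=.5)"
```

```text
[0.6006 0.2447 0.0484] [[-0.129, 0.992, -0.001], [0.004, -0.001, -1.0]] w 0.0427 F [ 0.2 -0.9 -0.1] t 15.15
2
[0.16, -0.12, 2.27, 0.002, 0.001, -0.003, 0.5]
[0.16, -0.12, 2.27, 0.002, 0.001, -0.003, 0.5]
```

Request:
arm_command([
  [0.2,-0.2,2.2,0.002,0,-0.004,0.5],
  [0.1,-0.1,1.8,0.002,0,-0.003,0.5],
])

```text
time_s: 15.35
eef_pos: [0.5992, 0.2457, 0.0094]
orientation: [0.658, 0.753, 0.0, 0.001]
ft_force: [0.3, -0.0, 1.3]
width: 0.0429
```

```bash
python3 -c "
from pin import *
plan([(.598,.2475,.003,97.8)],jaw=.5)"
```

```text
[0.5992 0.2457 0.0094] [[-0.134, 0.991, -0.002], [0.002, -0.001, -1.0]] w 0.0429 F [ 0.3 -0.   1.3] t 15.35
1
[0.2, -0.09, 0.64, 0.002, 0.002, -0.001, 0.5]
```

Request:
arm_command([
  [0.1,-0.1,0.5,0.002,0.002,0,0.6],
  [0,0,0,0,0,0,0.7],
  [0,0,0,0,0,0,1],
  [0,0,0,0,0,0,1],
  [0,0,0,0,0,0,1],
], grip_force=100)

```text
time_s: 15.85
eef_pos: [0.5993, 0.2441, 0.0055]
orientation: [0.659, 0.752, -0.0, 0.0]
ft_force: [0.5, 0.1, 0.4]
width: 0.0172
```

Request:
arm_command([
  [0,0,0,0,0,0,1],
  [0,0,-2,0,0,0,1],
  [0,0,-4,0,0,0,1],
  [-0.5,0,-4,0,0,0.05,1],
  [-2,0,-2,0,0,0.05,1],
  [-2,0,0,0,0,0.05,1],
  [0,0,0,0,0,0.05,1],
])

```text
time_s: 16.55
eef_pos: [0.6023, 0.1976, 0.1312]
orientation: [0.733, 0.681, 0.0, 0.001]
ft_force: [-0.5, -0.1, -0.8]
width: 0.0175
```

```bash
cat > held.py <<'E'
from h import *
def held():
    """pin pose in tool frame (shaft ahead is tool -x); via side & top depth are coarse, so wrist"""
    s=bot.observe(); e=s['eef_pos']; f=grab('wrist'); P=cloud(f,True);d=f['depth']>0
    q=R.from_quat(s['orientation']).inv().apply((P-e).reshape(-1,3)).reshape(P.shape)
    m=d&(abs(q[...,0])<.14)&(abs(q[...,1])<.03)&(q[...,2]<.02)&(q[...,2]>-.03)
    Q=q[m]
    for a in np.arange(-.12,.04,.008):
        k=Q[abs(Q[:,0]-a)<.004]
        if len(k)>5: print(round(a,3),len(k),'y',np.percentile(k[:,1],[3,50,97]).round(4),'z',np.percentile(k[:,2],[3,50,97]).round(4))
    return f
E
python3 -c "
from held import *
f=held(); cv2.imwrite('pics/w5.png',cv2.resize(f['frame'],(800,600),interpolation=cv2.INTER_CUBIC))
plan([(.66,0.05,.12,84)],jaw=1)"
```

```text
-0.056 125 y [-0.0054  0.0003  0.0054] z [-0.0124 -0.0109 -0.0074]
-0.048 162 y [-0.0052 -0.0003  0.0052] z [-0.0125 -0.0112 -0.0079]
-0.04 186 y [-0.0063 -0.0009  0.0051] z [-0.0124 -0.011  -0.0064]
-0.032 213 y [-0.0061 -0.0003  0.0056] z [-0.0127 -0.0111 -0.0066]
-0.024 149 y [-0.0054 -0.0003  0.0049] z [-0.0124 -0.0113 -0.0073]
-0.016 292 y [-0.0087  0.0003  0.0083] z [-0.017 -0.016 -0.015]
-0.008 441 y [-0.009  -0.0003  0.0086] z [-0.0246 -0.0162 -0.0152]
0.0 492 y [-0.009  -0.0003  0.0086] z [-0.0239 -0.0162 -0.0151]
0.008 1820 y [-0.0213 -0.0003  0.0212] z [-0.029  -0.0167 -0.0063]
0.016 611 y [-0.01   -0.0002  0.0096] z [-0.0174 -0.0161 -0.0139]
0.024 1001 y [-0.0092  0.0002  0.0092] z [-0.0168 -0.0139  0.0004]
[0.6023 0.199  0.1313] [[0.076, 0.997, 0.001], [0.002, 0.001, -1.0]] w 0.0173 F [ 0.8  0.3 -0.3] t 16.6
4
[-3.61, 1.72, 0.28, 0.0, -0.0, 0.007, 1]
[-3.59, 1.75, 0.28, 0.0, -0.0, 0.007, 1]
[-3.58, 1.77, 0.28, 0.0, -0.0, 0.007, 1]
[-3.57, 1.8, 0.28, 0.0, -0.0, 0.007, 1]
```

View pics/w5.png

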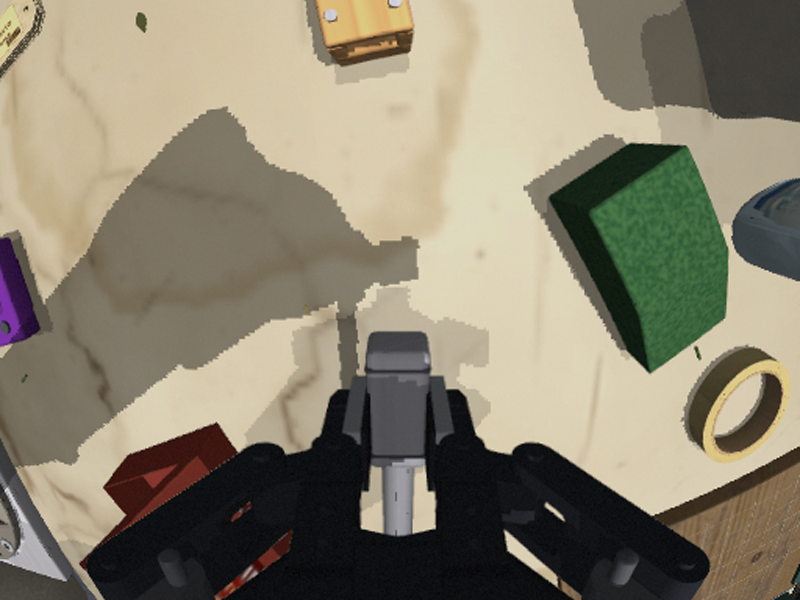

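```bash
cat > base2.py <<'E'
from h import *
O=np.array([.659,-.1631]); a=np.radians(-6.0); c,t=np.cos(a),np.sin(a)
def W(bx,by): return O[0]+bx*c-by*t, O[1]+bx*t+by*c
def st():
    s=bot.observe(); e=s['eef_pos']; X=e[0]-O[0];Y=e[1]-O[1]; M=R.from_quat(s['orientation']).as_matrix()
    print('tcp base mm',np.round([1000*(X*c+Y*t),1000*(-X*t+Y*c),1000*e[2]],1),'yaw',np.degrees(np.arctan2(M[1,0],M[0,0])).round(2),'toolx z',M[2,0].round(4),'tooly z',M[2,1].round(4),'F',np.round(s['ft_force'],1),'w',round(s['width'],4),'t',s['time_s'])
E
python3 -c "
from base2 import *
st(); plan([(*W(-.0524,.18),.13,84),(*W(-.0524,.175),.06,84)],jaw=1)
f=load('wrist'); P=cloud(f,True); d=f['depth']>0; h=cv2.cvtColor(f['frame'],cv2.COLOR_BGR2HSV)
m=d&((h[...,0]<6)|(h[...,0]>174))&(h[...,1]>150)&(P[...,2]>.03)&(P[...,2]<.2); print(m.sum(),P[m].max(0),P[m][np.argmax(P[m][:,0])])
"
```

```text
tcp base mm [-94.3 354.2 131.3] yaw 85.64 toolx z 0.0007 tooly z 0.0015 F [ 0.8  0.3 -0.3] w 0.0173 t 16.6
[0.6023 0.199  0.1313] [[0.076, 0.997, 0.001], [0.002, 0.001, -1.0]] w 0.0173 F [ 0.8  0.3 -0.3] t 16.6
6
[-4.38, 0.92, 0.03, 0.0, -0.0, 0.007, 1]
[-4.38, 0.95, 0.03, 0.0, -0.0, 0.007, 1]
[-4.37, 0.98, 0.03, 0.0, -0.0, 0.007, 1]
[-4.36, 1.02, 0.03, 0.0, -0.0, 0.007, 1]
[-0.25, 0.0, 3.5, 0.0, 0.0, 0.0, 1]
[-0.25, 0.0, 3.5, 0.0, 0.0, 0.0, 1]
1690 [0.57138038 0.2144729  0.19955778] [0.57138038 0.18866126 0.18597992]
```

Request:
arm_command([
  [-4.2,0.9,0,0,0,0.007,1],
  [-4.2,0.9,0,0,0,0.007,1],
  [-4.2,1.0,0,0,0,0.007,1],
  [-3.5,1.0,0,0,0,0.007,1],
  [0,0,0,0,0,0,1],
])

```text
time_s: 17.1
eef_pos: [0.625, 0.0304, 0.127]
orientation: [0.741, 0.671, -0.0, -0.001]
ft_force: [0.3, -0.6, -1.7]
width: 0.0176
```

```bash
python3 -c "
from base2 import *
st(); plan([(*W(-.0524,.175),.06,84)],jaw=1)
f=load('top'); P=cloud(f); d=f['depth']>0; h=cv2.cvtColor(f['frame'],cv2.COLOR_BGR2HSV)
m=d&((h[...,0]<8)|(h[...,0]>172))&(h[...,1]>120)&(P[...,2]>.02)&(P[...,2]<.2)&(abs(P[...,1])<.15)&(P[...,0]>.35)&(P[...,0]<.6); print(m.sum(),P[m].max(0),P[m].min(0),P[m][np.argmax(P[m][:,0])])
"
```

```text
tcp base mm [-54.1 188.8 127. ] yaw 84.33 toolx z 0.0008 tooly z -0.0021 F [ 0.3 -0.6 -1.7] w 0.0176 t 17.1
[0.625  0.0304 0.127 ] [[0.099, 0.995, 0.001], [-0.002, 0.001, -1.0]] w 0.0176 F [ 0.3 -0.6 -1.7] t 17.1
2
[-0.7, 0.09, 3.35, -0.001, -0.0, 0.003, 1]
[-0.69, 0.09, 3.35, -0.001, -0.0, 0.003, 1]
220 [0.49532304 0.08523992 0.14751809] [ 0.41501312 -0.06242017  0.08351904] [ 0.49532304 -0.027543    0.08351904]
```

Request:
arm_command([
  [-0.7,0.1,3.3,0,0,0.003,1],
  [-0.7,0.1,3.3,0,0,0.003,1],
  [0,0,1.5,0,0,0,1],
  [0,0,0,0,0,0,1],
])

```text
time_s: 17.5
eef_pos: [0.6247, 0.0152, 0.0418]
orientation: [0.743, 0.669, -0.001, -0.002]
ft_force: [0.6, 1.0, -0.3]
width: 0.0178
```

```bash
python3 -c "
from base2 import *
from held import held
st(); plan([(*W(-.0524,.165),.04,84)],jaw=1)
f=held(); cv2.imwrite('pics/w6.png',cv2.resize(f['frame'],(800,600),interpolation=cv2.INTER_CUBIC))
P=cloud(f,True); d=f['depth']>0
X=P[...,0]-O[0];Y=P[...,1]-O[1]; bx=X*c+Y*t; by=-X*t+Y*c; z=P[...,2]
m=d&(bx<-.03)&(bx>-.08)&(by>-.06)&(by<.06)&(z>.03)&(z<.062); print(m.sum())
if m.sum()>20: print(np.percentile(np.c_[bx[m],by[m],z[m]],[2,50,98],axis=0).round(4))
"
```

```text
tcp base mm [-52.8 173.7  41.8] yaw 83.98 toolx z 0.0013 tooly z -0.0032 F [ 0.6  1.  -0.3] w 0.0178 t 17.5
[0.6247 0.0152 0.0418] [[0.105, 0.994, 0.001], [-0.003, 0.002, -1.0]] w 0.0178 F [ 0.6  1.  -0.3] t 17.5
1
[-0.87, 0.04, 0.18, -0.003, -0.001, -0.0, 1]
-0.056 124 y [-0.0054 -0.      0.0054] z [-0.0125 -0.0109 -0.0075]
-0.048 157 y [-0.0052 -0.0003  0.0052] z [-0.0126 -0.0111 -0.0079]
-0.04 192 y [-0.0063 -0.0003  0.005 ] z [-0.0127 -0.0111 -0.0066]
-0.032 199 y [-0.0062 -0.0003  0.005 ] z [-0.0125 -0.011  -0.0065]
-0.024 160 y [-0.0055 -0.0003  0.0048] z [-0.0127 -0.0115 -0.0071]
-0.016 289 y [-0.0085 -0.0003  0.0083] z [-0.017  -0.016  -0.0149]
-0.008 443 y [-0.0087 -0.0003  0.0086] z [-0.0246 -0.0162 -0.0152]
0.0 499 y [-0.0091 -0.0003  0.0085] z [-0.0252 -0.0161 -0.015 ]
0.008 1813 y [-0.0213  0.0002  0.0211] z [-0.0292 -0.0168 -0.006 ]
0.016 617 y [-0.0111 -0.0003  0.0095] z [-0.0215 -0.0161 -0.014 ]
0.024 1004 y [-0.0093 -0.0003  0.0092] z [-0.0169 -0.0139  0.0004]
0
```

Request:
arm_command([
  [-0.8,0.05,0.2,-0.003,-0.001,0,1],
  [-0.8,0,0,0,0,0,1],
  [0,0,0,0,0,0,1],
])

```text
time_s: 17.85
eef_pos: [0.6254, -0.0003, 0.0437]
orientation: [0.742, 0.67, 0.002, 0.001]
ft_force: [0.2, -0.6, -0.8]
width: 0.0173
```

```bash
python3 -c "
from base2 import *
st(); plan([(*W(-.0524,.145),.04,84)],jaw=1,step=.01)"
```

```text
tcp base mm [-50.4 158.4  43.7] yaw 84.12 toolx z 0.001 tooly z 0.0045 F [ 0.2 -0.6 -0.8] w 0.0173 t 17.85
[ 6.254e-01 -3.000e-04  4.370e-02] [[0.102, 0.995, 0.001], [0.005, 0.001, -1.0]] w 0.0173 F [ 0.2 -0.6 -0.8] t 17.85
2
[-0.67, -0.1, 0.18, 0.002, -0.0, 0.001, 1]
[-0.67, -0.1, 0.18, 0.002, -0.0, 0.001, 1]
```

Request:
arm_command([
  [0,-0.2,0.4,0.005,-0.001,0.002,1],
  [-0.3,0,0,0,0,0,1],
])

```text
time_s: 18.05
eef_pos: [0.6237, -0.003, 0.0409]
orientation: [0.743, 0.669, 0.001, 0.0]
ft_force: [-0.3, -0.0, -1.1]
width: 0.0179
```

```bash
python3 -c "
from base2 import *
st(); plan([(*W(-.0524,.145),.04,84)],jaw=1,step=.01)"
```

```text
tcp base mm [-51.8 155.6  40.9] yaw 83.99 toolx z 0.0003 tooly z 0.0012 F [-0.3 -0.  -1.1] w 0.0179 t 18.05
[ 0.6237 -0.003   0.0409] [[0.105, 0.995, 0.0], [0.001, 0.0, -1.0]] w 0.0179 F [-0.3 -0.  -1.1] t 18.05
2
[-0.53, -0.03, 0.04, 0.001, -0.0, -0.0, 1]
[-0.53, -0.03, 0.04, 0.001, -0.0, -0.0, 1]
```

Good; insert the tip (tip reaches the knuckle face at by = 144.5).

Request:
arm_command([
  [-0.5,-0.05,0.1,0,0,0,1],
  [-0.5,0,0.05,0,0,0,1],
])

```text
time_s: 18.25
eef_pos: [0.6223, -0.013, 0.0397]
orientation: [0.743, 0.669, 0.001, 0.001]
ft_force: [-0.3, -1.1, -0.6]
width: 0.0174
```

```bash
python3 -c "
from base2 import *
st(); plan([(*W(-.0524,.135),.04,84)],jaw=1,step=.01)"
```

```text
tcp base mm [-52.2 145.4  39.7] yaw 84.04 toolx z 0.0004 tooly z 0.0019 F [-0.3 -1.1 -0.6] w 0.0174 t 18.25
[ 0.6223 -0.013   0.0397] [[0.104, 0.995, 0.0], [0.002, 0.0, -1.0]] w 0.0174 F [-0.3 -1.1 -0.6] t 18.25
2
[-0.52, -0.01, -0.02, 0.001, -0.0, 0.0, 1]
[-0.52, -0.01, -0.02, 0.001, -0.0, 0.0, 1]
```

Request:
arm_command([
  [-0.5,-0.02,0,0,0,0,1],
  [-0.5,0,0,0,0,0,1],
])

```text
time_s: 18.45
eef_pos: [0.6209, -0.0241, 0.0396]
orientation: [0.743, 0.669, 0.001, 0.001]
ft_force: [-0.4, -0.3, -1.0]
width: 0.0175
```

```bash
python3 -c "
from base2 import *
st(); plan([(*W(-.0524,.125),.04,84)],jaw=1,step=.01)"
```

```text
tcp base mm [-52.4 134.3  39.6] yaw 84.02 toolx z 0.0003 tooly z 0.0018 F [-0.4 -0.3 -1. ] w 0.0175 t 18.45
[ 0.6209 -0.0241  0.0396] [[0.104, 0.995, 0.0], [0.002, 0.0, -1.0]] w 0.0175 F [-0.4 -0.3 -1. ] t 18.45
1
[-0.93, 0.0, -0.04, 0.002, -0.0, 0.0, 1]
```

Tip is 10 mm inside with no force. Continue.

Request:
arm_command([
  [-0.5,0,0,0,0,0,1],
  [-0.5,0,0,0,0,0,1],
])

```text
time_s: 18.65
eef_pos: [0.6197, -0.0352, 0.0396]
orientation: [0.743, 0.669, 0.001, 0.001]
ft_force: [-0.3, -0.0, 0.2]
width: 0.0177
```

Request:
arm_command([
  [-0.5,0,0,0,0,0,1],
  [-0.5,0,0,0,0,0,1],
])

```text
time_s: 18.85
eef_pos: [0.6186, -0.0462, 0.0396]
orientation: [0.743, 0.669, 0.001, 0.001]
ft_force: [-0.0, 0.1, -1.1]
width: 0.0174
```

```bash
python3 -c "
from base2 import *
st(); plan([(*W(-.0524,.1),.04,84)],jaw=1,step=.01)"
```

```text
tcp base mm [-52.4 112.1  39.6] yaw 84.0 toolx z 0.0002 tooly z 0.0017 F [-0.   0.1 -1.1] w 0.0174 t 18.85
[ 0.6186 -0.0462  0.0396] [[0.105, 0.995, 0.0], [0.002, 0.0, -1.0]] w 0.0174 F [-0.   0.1 -1.1] t 18.85
2
[-0.6, 0.0, -0.02, 0.001, -0.0, -0.0, 1]
[-0.6, 0.0, -0.02, 0.001, -0.0, -0.0, 1]
```

Request:
arm_command([
  [-0.5,0,0,0,0,0,1],
  [-0.5,0,0,0,0,0,1],
  [-0.5,0,0,0,0,0,1],
])

```text
time_s: 19.15
eef_pos: [0.6169, -0.0626, 0.0396]
orientation: [0.743, 0.669, 0.001, 0.001]
ft_force: [0.5, 1.0, -0.0]
width: 0.0175
```

Request:
arm_command([
  [-0.5,0,0,0,0,0,1],
  [-0.5,0,0,0,0,0,1],
  [-0.5,0,0,0,0,0,1],
])

```text
time_s: 19.45
eef_pos: [0.6152, -0.0787, 0.0396]
orientation: [0.743, 0.669, 0.001, 0.001]
ft_force: [-0.5, 1.0, -1.6]
width: 0.0175
```

```bash
python3 -c "
from base2 import *
st(); plan([(*W(-.0524,.0595),.04,84)],jaw=1,step=.01)"
```

```text
tcp base mm [-52.4  79.3  39.6] yaw 83.99 toolx z 0.0002 tooly z 0.0017 F [-0.5  1.  -1.6] w 0.0175 t 19.45
[ 0.6152 -0.0787  0.0396] [[0.105, 0.995, 0.0], [0.002, 0.0, -1.0]] w 0.0175 F [-0.5  1.  -1.6] t 19.45
2
[-0.99, 0.0, -0.02, 0.001, -0.0, -0.0, 1]
[-0.99, 0.0, -0.02, 0.001, -0.0, -0.0, 1]
```

Request:
arm_command([
  [-0.5,0,0,0,0,0,1],
  [-0.5,0,0,0,0,0,1],
  [-0.4,0,0,0,0,0,1],
])

```text
time_s: 19.75
eef_pos: [0.6135, -0.0942, 0.0396]
orientation: [0.743, 0.669, 0.001, 0.001]
ft_force: [-0.2, 0.9, -0.7]
width: 0.0177
```

Request:
arm_command([
  [-0.2,0,0,0,0,0,1],
  [-0.2,0,0,0,0,0,1],
])

```text
time_s: 19.95
eef_pos: [0.613, -0.0989, 0.0396]
orientation: [0.743, 0.669, 0.001, 0.001]
ft_force: [0.0, -0.5, -0.8]
width: 0.0175
```

```bash
python3 -c "
from base2 import *
st()
from held import held
f=held(); P=cloud(f,True); d=f['depth']>0
"
```

```text
tcp base mm [-52.4  59.1  39.6] yaw 83.96 toolx z 0.0001 tooly z 0.0017 F [ 0.  -0.5 -0.8] w 0.0175 t 19.95
-0.056 35 y [-0.0124 -0.0095  0.0147] z [-0.0153 -0.0124  0.0073]
-0.048 474 y [-0.0113  0.0026  0.0139] z [-0.0182 -0.0154 -0.0079]
-0.04 341 y [-0.0109  0.0008  0.013 ] z [-0.0184 -0.0162 -0.0062]
-0.032 370 y [-0.01   -0.0003  0.01  ] z [-0.0184 -0.0167 -0.0113]
-0.024 410 y [-0.0092 -0.0003  0.0092] z [-0.0184 -0.0167 -0.0127]
-0.016 378 y [-0.0085  0.0002  0.0083] z [-0.0172 -0.0161 -0.0142]
-0.008 440 y [-0.009  -0.0003  0.0086] z [-0.0248 -0.0162 -0.0151]
0.0 510 y [-0.0091 -0.0003  0.0085] z [-0.0286 -0.0162 -0.0151]
0.008 1831 y [-0.0213  0.0002  0.0212] z [-0.0292 -0.0168 -0.0064]
0.016 612 y [-0.0102 -0.0003  0.0094] z [-0.0174 -0.0161 -0.014 ]
0.024 997 y [-0.0093 -0.0003  0.0092] z [-0.017  -0.0141  0.0005]
```

Nearly home; push gently until contact force shows.

Request:
arm_command([
  [-0.15,0,0,0,0,0,1],
  [-0.1,0,0,0,0,0,1],
])

```text
time_s: 20.2
eef_pos: [0.613, -0.0992, 0.0396]
orientation: [0.743, 0.669, 0.002, -0.0]
ft_force: [-0.1, 3.3, 0.2]
width: 0.0175
```

Request:
arm_command([
  [-0.3,0,0,0,0,0,1],
])

```text
time_s: 20.3
eef_pos: [0.613, -0.0993, 0.0396]
orientation: [0.742, 0.67, 0.003, -0.001]
ft_force: [0.7, 19.9, -1.0]
width: 0.0172
```

```bash
python3 -c "
from base2 import *
st()"
```

```text
tcp base mm [-52.5  58.6  39.6] yaw 84.16 toolx z 0.0054 tooly z 0.002 F [ 0.7 19.9 -1. ] w 0.0172 t 20.3
```

Request:
arm_command([
  [0,0,0,0,0,0,1],
  [0,0,0,0,0,0,0.7],
  [0,0,0,0,0,0,0.4],
  [0,0,0,0,0,0,0.2],
  [0,0,-2,0,0,0,0.2],
  [0,0,-4,0,0,0,0.2],
  [0,0,-4,0,0,0,0.2],
  [2,0,-4,0,0,0,0.2],
  [3,0,-3,0,0,0,0.2],
  [3,0,0,0,0,0,0.2],
  [0,0,0,0,0,0,0.2],
])

```text
time_s: 21.4
eef_pos: [0.6204, -0.0205, 0.217]
orientation: [0.743, 0.669, 0.002, -0.001]
ft_force: [0.3, 0.7, 0.3]
width: 0.0686
```

```bash
python3 -c "
from base2 import *
st(); f=grab('wrist'); cv2.imwrite('pics/w7.png',cv2.resize(f['frame'],(800,600),interpolation=cv2.INTER_CUBIC))
P=cloud(f,True); d=f['depth']>0
X=P[...,0]-O[0];Y=P[...,1]-O[1]; bx=X*c+Y*t; by=-X*t+Y*c; z=P[...,2]
def pc(nm,m): print(nm,m.sum(),np.percentile(np.c_[bx[m],by[m],z[m]],[2,50,98],axis=0).round(4).tolist() if m.sum() else '')
pc('handle',d&(abs(bx+.053)<.016)&(by>.0405)&(by<.11)&(z>.045)&(z<.07))
pc('slab',d&(abs(bx)<.045)&(abs(by)<.05)&(abs(z-.068)<.004))
pc('kn',d&(abs(bx+.053)<.016)&(abs(by)<.039)&(abs(z-.056)<.005))
pc('tip beyond',d&(abs(bx+.053)<.012)&(by<-.0405)&(by>-.06)&(z>.03)&(z<.062))
"
```

```text
tcp base mm [-53.3 137.8 217. ] yaw 83.94 toolx z 0.0047 tooly z 0.0014 F [0.3 0.7 0.3] w 0.0686 t 21.4
handle 633 [[-0.0631, 0.0432, 0.0464], [-0.0537, 0.0655, 0.0527], [-0.0431, 0.0858, 0.0547]]
slab 2025 [[-0.0373, -0.0362, 0.0652], [-0.0145, 0.0066, 0.0676], [0.0312, 0.04, 0.0711]]
kn 895 [[-0.0627, -0.0373, 0.0517], [-0.0514, 0.0034, 0.056], [-0.0384, 0.0379, 0.0584]]
tip beyond 0
```

View pics/w7.png

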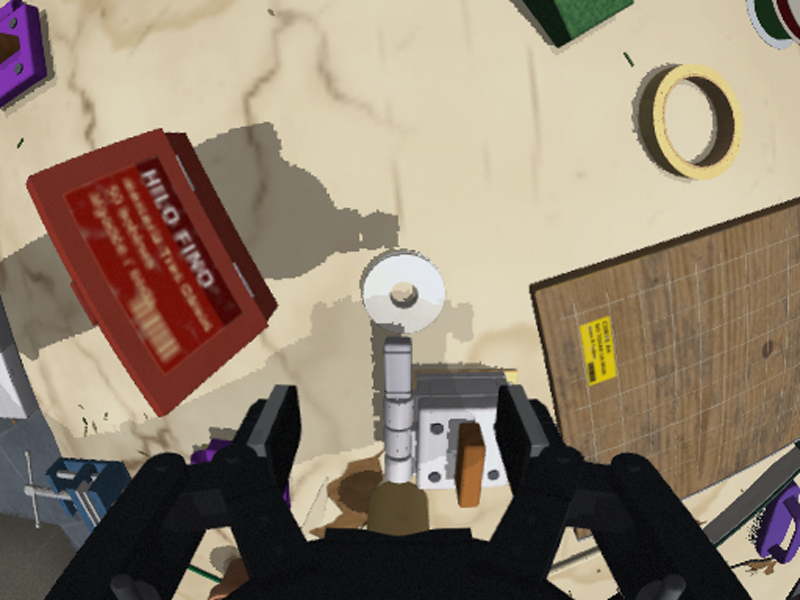

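```bash
python3 -c "
from base2 import *
f=load('wrist')
P=cloud(f,True); d=f['depth']>0
X=P[...,0]-O[0];Y=P[...,1]-O[1]; bx=X*c+Y*t; by=-X*t+Y*c; z=P[...,2]
m=d&(abs(bx+.053)<.005)&(by>.03)&(by<.1)&(z>.02)
o=np.argsort(by[m])
for lo in np.arange(.03,.092,.002):
    k=m&(by>=lo)&(by<lo+.002)
    if k.sum(): print(round(lo*1000),k.sum(),(z[k]*1000).round(1)[:8])
"
```

```text
30 13 [56.1 55.7 56.5 57.1 58.2 57.4 57.  57.2]
32 12 [56.8 56.9 56.7 57.  56.8 56.4 58.7 58.1]
34 10 [56.8 56.1 57.1 57.9 58.2 58.  57.2 56.5]
36 20 [47.2 48.7 49.9 49.4 48.4 49.7 48.8 56.2]
38 25 [48.8 50.5 50.1 48.4 48.6 52.  50.  54.6]
40 4 [51.7 51.6 51.3 55.8]
42 7 [52.9 52.9 54.  52.5 54.  54.4 54.8]
44 12 [53.6 52.3 53.5 54.  53.4 53.1 54.4 53.5]
46 13 [52.5 52.6 53.9 52.6 53.6 52.9 53.7 52.8]
48 13 [53.7 52.9 52.7 53.1 53.5 54.  53.2 53.1]
50 10 [52.6 53.8 53.4 53.5 54.3 53.9 53.7 53.5]
52 13 [52.3 53.3 53.4 53.4 53.4 53.3 52.9 54.3]
54 11 [52.2 51.9 52.7 52.9 52.9 52.8 53.8 53.2]
56 14 [52.7 52.7 52.4 52.4 51.5 53.3 52.9 52.5]
58 8 [52.7 54.6 52.1 54.  52.2 53.2 54.  52.9]
60 16 [51.4 53.4 53.  53.4 53.9 52.8 53.6 53. ]
62 10 [52.3 52.6 53.2 54.1 53.2 52.9 53.5 52.2]
64 14 [53.  52.3 52.6 52.3 53.8 53.  54.1 53.1]
66 14 [51.2 52.9 53.  52.9 52.8 52.4 52.7 52.9]
68 10 [51.1 51.5 52.  53.2 53.8 52.  51.7 52.7]
70 13 [52.2 52.4 52.9 52.1 52.9 52.5 52.1 53.4]
72 14 [51.9 52.  51.7 52.4 51.2 52.4 52.4 52.6]
74 16 [50.7 51.  52.8 52.7 52.6 52.7 52.1 53.2]
76 11 [52.6 52.1 52.4 52.5 51.5 52.9 52.6 52.5]
78 15 [51.3 51.4 51.  52.  52.6 53.  51.9 53.1]
80 16 [51.8 50.8 51.9 53.  52.  52.8 53.1 52.7]
82 17 [51.1 51.5 51.2 52.  51.7 51.7 51.9 50.7]
84 48 [38.4 38.2 37.2 36.9 38.5 37.7 36.9 37.4]
86 3 [48.2 48.5 48.4]
```

```bash
python3 -c "
from base2 import *
f=load('wrist')
P=cloud(f,True); d=f['depth']>0
X=P[...,0]-O[0];Y=P[...,1]-O[1]; bx=X*c+Y*t; by=-X*t+Y*c; z=P[...,2]
k=d&(abs(bx+.053)<.007)&(by>.08)&(by<.095)&(z>.034)&(z<.048); print('back face by',k.sum(),np.percentile(by[k],[5,50,95]).round(4))
k=d&(abs(bx)<.03)&(by>.035)&(by<.05)&(z>.05)&(z<.064); print('slab front by (40)',np.percentile(by[k],[5,50,95]).round(4))
k=d&(abs(P[...,0]-.62)<.05)&(abs(P[...,1]+.03)<.05)&(abs(z-.016)<.003)
q=P[k]; print('spool', (q.max(0)+q.min(0))/2, np.ptp(q,axis=0))
"
```

```text
back face by 44 [0.085  0.0855 0.0859]
slab front by (40) [0.0394 0.0404 0.0411]
spool [ 0.62232753 -0.04635953  0.01567899] [0.06429891 0.06456045 0.00535135]
```

```bash
python3 -c "
from plant import bot
print(bot.finish_job())"
```

```text
the job is handed in; nothing more can be done
None
```

The mould is assembled and the job is handed in at 21.5 s of the 72 s allowed. The upper half is seated on the lower one, and the hinge pin is through all three knuckles from the +y end, because the candle blocked the -y end.

**Seating:** the slab top measured 67.6 mm above the table against 68 mm expected. The upper knuckle lay between the two lower ones.

**Pin:**
- I drew it out of its holder by the point end, laid it on the table and took it again by the handle. It slid in with almost no force and stopped against the end knuckle at 20 N.
- After release, the handle's back face lay 45.1 mm beyond the mould's end face, against a handle length of 45 mm. That leaves no measurable gap.
- The handle sags about 1 to 2° within the bore play.

**Less sure:**
- The tip coming out of the far knuckle was hidden in the last view. The full depth is inferred from the handle position and the stop.
- The highest wrist force I read was about 60 N, while seating the upper half; the wrist-force limit is 120 N.
- On the first try at the grip rib I closed about 9 mm too high. I opened again and regrasped it before lifting.
- The spool appeared unmoved in the last view. I saw the candle, brick and pot only partly or not at all at the end, and did not re-measure them.

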